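# Lock a copper wire reel with a two-pin spanner

### The arm

A 6-joint arm with a two-finger parallel gripper is mounted at the origin on the work surface. World frame = base frame: x ahead of the robot, y to its left, z up, the work surface at z = 0. Lengths are in mm, angles in rad, forces in N, time in s.
With the tool pointing down it reaches from about 275 to 725 mm from the base axis. Payload 5.6 kg.
Tool frame: the origin (TCP) lies on the centre line of the jaws, within the pads' length; the fingertips stand 22 mm ahead of it and the grasp point (between the pads) lies 3 mm ahead of it; y points along the fingers, x is the direction in which the jaws open and shut, and the axes are right-handed (so a half turn about y gives the same grasp; the last joint's range is limited). The gripper opens to 85 mm and grips with 20 to 120 N. Pads are 22 mm wide; open, the fingers measure 114 mm over their backs; the gripper's body (76 mm by 85 mm) begins 54 mm behind the grasp point. The pads swing forward as they close: fully open they stand 13 mm farther back than shut.
Start: joints at [-0.976, 0.255, 0.108, 0, -1.424, -0.285], TCP at [167.697, -523.804, 253.283] pointing down, gripper open.
Joint ranges: [-2.95, 2.95], [-1.21, 1.97], [-1.09, 1.5], [-2.87, 1.71], [-2.94, -0.07], [-3.05, 3.05]. Speed limits (rad/s): [2.57, 2.57, 3.14, 3.14, 3.14, 3.14].

### API

Orientations are given as a unit quaternion [w, x, y, z].
In Python, from rig import sensors, eyes, bot, finder gives the robot as it stands.
- The arm moves only by the shell command python3 -m handwheel 'ROWS' [FORCE]. ROWS is JSON, a list of rows, each an object of numbers: "claw": the opening in per cent of the stroke, from 0 (shut) to 100 (fully open); "x", "y", "z": the shift along the tool's x, y, z in mm; "ax", "ay", "az": the turn, a rotation vector about the tool's x, y, z in rad. In form: [{"claw": .., "x": .., "y": .., "z": .., "ax": .., "ay": .., "az": ..}, ...]. A call has 1 to 8 rows; each row shifts and turns the pose as measured when the row begins, along the tool's axes as they then stand; what a row does not reach is not made up. A row lasts 1/8 s, in which the tool goes at most 62.5 mm and 10.7 degrees, less where a joint would pass 70% of its speed; a pose out of reach is approached as far as the arm can. A call with a gripper value outside its range is refused whole. The fingers move at their own pace and stop on an object; FORCE is the grip in N (left out, the last holds). Time passes only in rows, so rows that do not move let the fingers close. It gives the time, the measured TCP pose, the force and the opening at its end, in the units of the state.
- sensors.state(): the state, without advancing time (a new reading comes with each control period).
- eyes.camera(name): name is "scene" or "top" or "wrist"; returns a dict with "image" (480x640x3 uint8, red, green, blue), "depth" (480x640 float32, mm along the optical axis (not along the pixel's ray), 0 where there is no reading), "intrinsics" (3x3 intrinsics, pixels), "extrinsics" (4x4, takes a point from world to camera coordinates). Camera axes: x right, y up, looking along -z (the intrinsics and any distortion apply to the point x, -y, -z); pixel columns grow to the right and rows downward; lengths in mm; the calibration is good to about 2 mm. A picture is of the moment at which its call begins.
- bot.job_done(): hands the job in, once; it reports no verdict.
Trained networks look in the newest picture that a camera, given by its name, has taken for a name from the list of things; names that differ only in an ending like _2 or _b are one class to them, and where a whole thing is asked for, a point or a joint stands for the part that bears it (a point fixed in the world has none). Each returns a list of dicts, best first, with "confidence" (0 to 1); they miss things now and then, are a little off and sometimes report something else, mostly with a low value. They report only what shows in the picture. A call takes as long as a camera call. They do not tell look-alikes from the thing itself.
- finder.look_for(camera, query): "centre" ([x, y, z] in mm, in world coordinates, good to about 4 mm: the middle of the surface that is visible of it).
- finder.trace(camera, query): "mask" (480x640 bool, what is visible of it).
The state is a dict: "t": time; "joints": joint angles; "joint_vel": joint speeds; "joint_efforts": joint torques, N m; "position": TCP position; "orientation": TCP orientation; "contact_force": force on the tool from outside, world axes, zero at the start; "ft_torque": the same for the moment, N m; "gripper_width": finger opening in mm.
Only numpy, scipy, OpenCV 4.12 (cv2) and the standard library are available. Lean on these libraries where they do the work, as an engineer would, in place of code of your own. Each camera call takes 0.05 s, during which the arm holds its last target.

### The job

Lock the copper wire reel on its stand: take the blue-handled two-pin spanner, set both of its pins down into the two holes of the aluminium lock ring on top of the reel, and with it turn the ring clockwise (seen from above) all the way to its stop, where the ring's red line meets the green line. Then put the spanner back on its wooden rest, pins down in the groove, and leave the other things on the bench where they are.

Things in the scene. Friction and masses are not known exactly. Their poses are not given: they have to be found in the camera images.
- stand: Reel of copper wire on a round steel foot, fixed to the bench, upright: foot 170 mm diameter, 12 mm high, black reel flanges 160 mm diameter, upper flange's top 94 mm above the bench. Origin on the reel's axis at bench height, z up. On the upper flange a green line runs radially at 0.27 rad anticlockwise (from above) from the stand's +x (the locked place) and a white line at its +y (the open place).
- lock_ring (a joint): Angle of the flat aluminium lock ring on top of the reel, rad: 0 = open, red line on the white line; grows as the ring turns clockwise seen from above; hard stop at 1.30 = locked, red line on the green line. It starts at 0 to 0.3. It turns about the reel's vertical axis against a constant friction of 0.25 N m and stays where it is left. Ring: 90 mm outer diameter, 12 mm thick, its top 106.5 mm above the bench.
- ring_top (a point): Point on the reel's axis at the height of the ring's top face (turns with the ring: its x runs from hole_a to hole_b, its y along the red line).
- hole_a (a point): Centre of the mouth of one of the two round holes of the lock ring, in its top face, 32 mm from the axis. Holes: 11 mm diameter, through the ring, 12 mm deep.
- hole_b (a point): Centre of the mouth of the other, opposite hole (64 mm from hole_a). Either pin may go in either hole.
- spanner: Loose two-pin spanner, 0.2 to 0.31 kg: steel crossbar 84 x 24 x 10 mm, two pins under it, and an upright square blue grip 24 x 24 mm rising 60 mm above the crossbar's top, sides parallel to the crossbar. Origin at the centre of the crossbar's underside; x along the crossbar, z up along the grip. Grip from 10 to 70 mm above the origin. A half turn about z looks the same. It stands upright on the rest at the start.
- pin_a (a point): Tip of one spanner pin, 32 mm from the spanner's z axis along its -x, 10 mm below the crossbar's underside. Pins are 8 mm diameter, 10 mm long, tips chamfered to 4.4 mm. Fully in, the crossbar lies on the ring.
- pin_b (a point): Tip of the other spanner pin, at +x.
- grip (a point): Middle of the spanner's blue grip, where to hold it, 45 mm above the spanner's origin.
- rest: Wooden tool rest fixed to the bench, 150 x 70 x 32 mm, with an open groove 14 mm wide and 18 mm deep along its whole length in the middle of its top. Origin at the centre of its underside; x along the groove, z up. The spanner stands on it with its pins in the groove and its crossbar on the top (spanner origin 32 mm above the rest's origin).
- solder: Loose green-rimmed reel of solder, upright, 52 mm diameter, 44 mm high, standing between stand and rest; leave it. Origin at the centre of its underside.
- cutters: Loose orange-handled side cutters lying flat on the far part of the bench, about 125 x 45 x 10 mm; leave them. Origin between the handles at bench height.
- driver: Loose red-handled screwdriver lying on the right part of the bench, 170 mm long; leave it. Origin under it, x along it.
- meter: Loose yellow meter lying on the left near part of the bench, 130 x 70 x 38 mm; leave it. Origin at the centre of its underside.
- clip0: Loose small black battery clip, 26 x 13 x 13 mm, far part of the bench; leave it. Origin at the centre of its underside.
- clip1: Another such clip; leave it. Origin at the centre of its underside.
Not all that is in view belongs to the job. Several things have the shape of the spanner; the one meant has the colours described above.

How it is judged:
By the outcome, as a careful person would: the job done as asked, in the order asked, and still so for the second after the job is handed in, with the robot touching nothing.
It also fails if it takes over 51 s, if anything falls off the work surface, if the arm or the gripper's body presses on something with over 40 N, if the wrist force passes 120 N, or if a joint passes its speed limit or range.

## Working session

There is one attempt and no reset: what is moved stays moved. The work goes in short steps, Python scripts to look and compute and a shell command to move; the robot and the scene stay as the last step left them, time stands still between calls to the robot, and variables do not carry over. Pictures are saved under pics/ and viewed, and the job is handed in when it is done.

```bash
ls; mkdir -p pics; python3 - <<'E'
from rig import sensors, eyes, bot, finder
import cv2
s=sensors.state(); print(s)
for n in ["scene","top","wrist"]:
    c=eyes.camera(n); cv2.imwrite(f"pics/{n}0.png",c["image"][:,:,::-1])
    print(n,c["intrinsics"].tolist(),c["extrinsics"].round(3).tolist())
E
```

```text
pics
{'t': 0.0, 'joints': array([-9.76389467e-01,  2.55713239e-01,  1.06994095e-01, -5.10453962e-04,
       -1.42391022e+00, -2.84593043e-01]), 'joint_vel': array([ 0.00088043,  0.00108045, -0.00088064, -0.00170403,  0.00081738,
       -0.00136465]), 'joint_efforts': array([ 2.42845836e-04, -3.86624444e+01,  2.37938404e+01,  5.36534294e+00,
       -6.21727100e-03,  6.39342872e-06]), 'position': array([ 167.60285649, -523.34797088,  252.40398873]), 'orientation': array([-0.41743934,  0.41634099,  0.57152874, -0.57075343]), 'contact_force': array([-0.27724241,  0.28816802, -0.46467552]), 'ft_torque': array([-0.00157548, -0.01199672,  0.00619768]), 'gripper_width': 85.60648839857024}
scene [[460.43827218906733, 0.0, 319.92180503355587], [0.0, 460.43827218906733, 240.66569293339052], [0.0, 0.0, 1.0]] [[0.675, 0.738, 0.014, -402.986], [-0.534, 0.475, 0.699, 234.608], [0.509, -0.48, 0.715, -1344.054], [0.0, 0.0, 0.0, 1.0]]
top [[440.85361709304465, 0.0, 312.5718199245196], [0.0, 440.85361709304465, 242.63018655401552], [0.0, 0.0, 1.0]] [[0.026, -0.999, 0.021, 18.652], [0.985, 0.03, 0.172, -586.019], [-0.172, 0.016, 0.985, -1001.815], [0.0, 0.0, 0.0, 1.0]]
wrist [[340.3369541422122, 0.0, 314.6786055500634], [0.0, 340.3369541422122, 238.5874289535314], [0.0, 0.0, 1.0]] [[-0.305, 0.952, 0.003, 548.679], [-0.902, -0.288, -0.323, 42.436], [-0.306, -0.101, 0.946, -381.524], [0.0, 0.0, 0.0, 1.0]]
```

View pics/scene0.png

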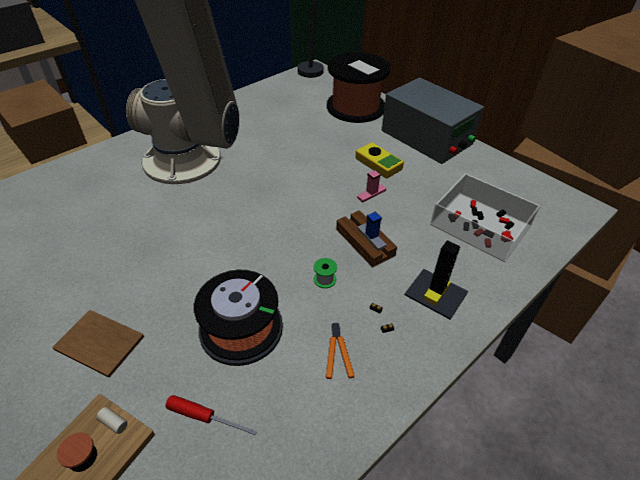

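View pics/top0.png

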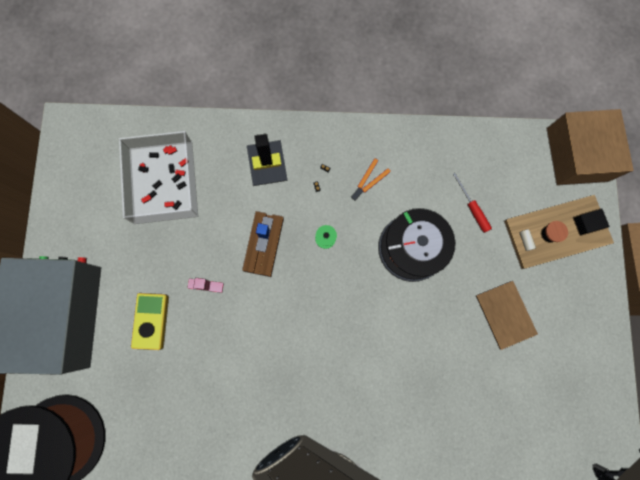

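View pics/wrist0.png

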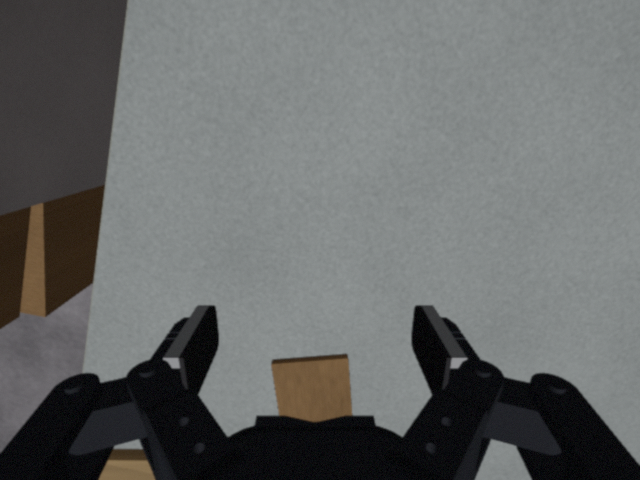

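The top picture shows three spanner shapes: blue grip with a steel crossbar on the wooden rest (263,230), a pink one (205,285), and a black and yellow one (265,150). Only the one at (263,230) has the blue handle on a wooden rest. I'll confirm it in a crop and measure it.

```bash
cat > h.py <<'E'
import numpy as np, cv2
from rig import sensors, eyes, bot, finder
def cloud(c):
    K=c["intrinsics"];E=c["extrinsics"];d=c["depth"].astype(float)
    v,u=np.mgrid[0:480,0:640]
    p=np.stack([(u-K[0,2])*d/K[0,0],-(v-K[1,2])*d/K[1,1],-d],-1)
    w=(p-E[:3,3])@E[:3,:3]
    w[d<=0]=np.nan
    return w
def pix(c,P):
    K=c["intrinsics"];E=c["extrinsics"]
    q=np.asarray(P)@E[:3,:3].T+E[:3,3]
    return np.stack([K[0,0]*q[...,0]/-q[...,2]+K[0,2],K[1,1]*-q[...,1]/-q[...,2]+K[1,2]],-1)
def ray(c,uv,z):
    K=c["intrinsics"];E=c["extrinsics"];R=E[:3,:3]
    o=-R.T@E[:3,3]; uv=np.atleast_2d(np.asarray(uv,float))
    d=np.stack([(uv[:,0]-K[0,2])/K[0,0],-(uv[:,1]-K[1,2])/K[1,1],-np.ones(len(uv))],-1)@R
    return o+d*((z-o[2])/d[:,2])[:,None]
E
cat > m1.py <<'E'
from h import *
for n in ["top","scene"]:
    c=eyes.camera(n); w=cloud(c); im=c["image"].astype(int); hsv=cv2.cvtColor(c["image"],cv2.COLOR_RGB2HSV)
    np.savez(f"c_{n}.npz",**c)
    for q in ["spanner","stand","lock_ring","rest","solder"]:
        for r in finder.look_for(n,q)[:3]: print(n,q,np.round(r["centre"],1),round(r["confidence"],2))
    r,g,b=im[...,0],im[...,1],im[...,2]
    H,S,V=[hsv[...,i] for i in range(3)]
    blue=(H>105)&(H<130)&(S>140)&(w[...,2]>30)&(w[...,2]<120)
    print(n,"blue",blue.sum(),np.nanmean(w[blue],0).round(1), "top", np.nanmean(w[blue&(w[...,2]>97)],0).round(1))
    top=(np.abs(w[...,2]-106)<5)&(S<60)&(V>90)
    ys,xs=np.where(top)
    nn,l,st,ce=cv2.connectedComponentsWithStats(top.astype(np.uint8))
    for i in range(1,nn):
        if st[i,4]>80:
            cn,_=cv2.findContours((l==i).astype(np.uint8),0,1); e=cv2.fitEllipse(max(cn,key=len))
            P=w[l==i]; print("ring",st[i],e,P.mean(0).round(1),ray(c,e[0],106.5).round(1))
    rest=(np.abs(w[...,2]-32)<6)&(H<20)&(S>70)
    nn,l,st,ce=cv2.connectedComponentsWithStats(rest.astype(np.uint8))
    for i in range(1,nn):
        if st[i,4]>80: print("rest part",st[i],w[l==i].mean(0).round(1))
c=dict(np.load("c_top.npz")); a=c["image"][180:300,220:470]; cv2.imwrite("pics/t1.png",cv2.resize(a,None,fx=3.2,fy=3.2,interpolation=2)[:,:,::-1])
c=dict(np.load("c_scene.npz")); a=c["image"][190:370,180:420]; cv2.imwrite("pics/s1.png",cv2.resize(a,None,fx=3.3,fy=3.3,interpolation=2)[:,:,::-1])
E
python3 m1.py
```

```text
top spanner [602.4 156.3  41.6] 0.68
top spanner [482.9 281.2  17.8] 0.6
top stand [ 581.  -201.1   94. ] 0.95
top lock_ring [ 587.1 -210.3  108.1] 0.75
top rest [566.3 156.8  29.6] 0.58
top solder [607.    2.6  45.5] 0.57
top blue 135 [602.2 151.5  96.5] top [604.3 152.5 102.4]
ring [ 402  221   41   40 1060] ((422.7815856933594, 240.3582763671875), (37.011112213134766, 39.36078643798828), 159.05914306640625) [ 588.3 -212.8  107.6] [[ 588.2 -214.1  106.5]]
rest part [551 124  44  59 222] [ 824.8 -591.    32.2]
rest part [475 206  16  24  89] [ 662.3 -386.5   27.9]
rest part [243 212  24  61 511] [578.2 180.1  32.5]
rest part [259 215  24  61 640] [576.5 135.   32.4]
rest part [ 57 405  36  68 192] [147.9 539.1  31.9]
scene spanner [486.8 278.8  39. ] 0.76
scene spanner [608.5 149.7  57.8] 0.68
scene stand [ 615.8 -226.4   97.3] 0.76
scene lock_ring [ 594.5 -216.   105.4] 0.62
scene rest [603.8 131.4  35.1] 0.79
scene rest [613.1 148.2  58.2] 0.5
scene solder [615.9  -1.5  50.4] 0.57
scene blue 3249 [-360.6  311.6   76. ] top [-387.2  344.1  107.8]
ring [ 211  279   48   38 1267] ((234.0521697998047, 297.97308349609375), (36.50050735473633, 47.311500549316406), 82.97286224365234) [ 589.8 -213.3  106.7] [[ 589.9 -214.2  106.5]]
rest part [363  19  82  35 255] [-118.6 1124.5   32.1]
rest part [446  52  90  39 309] [ 304.8 1124.4   31.9]
rest part [332 100  48  14 162] [163.1 552.9  32.1]
rest part [529 102 111  59 432] [723.5 988.   32. ]
rest part [351 211  16  14 145] [536.9 184.5  31.9]
rest part [337 216  46  44 580] [585.4 133.7  31.7]
rest part [379 231  18  22 166] [641.8 171.3  31.8]
rest part [209 320  63  30 215] [ 634.1 -236.6   32. ]
```

View pics/t1.png

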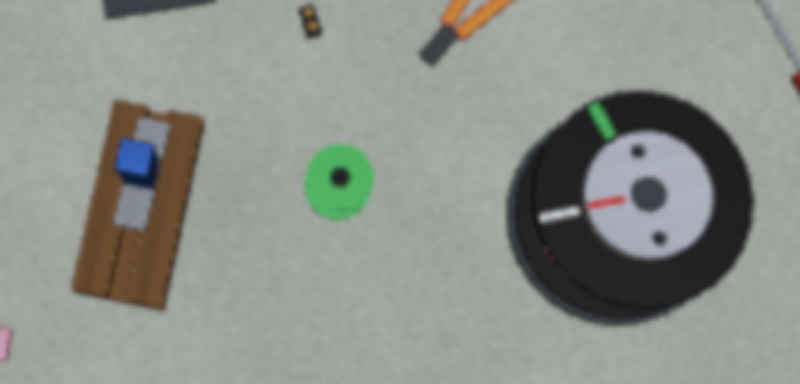

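View pics/s1.png

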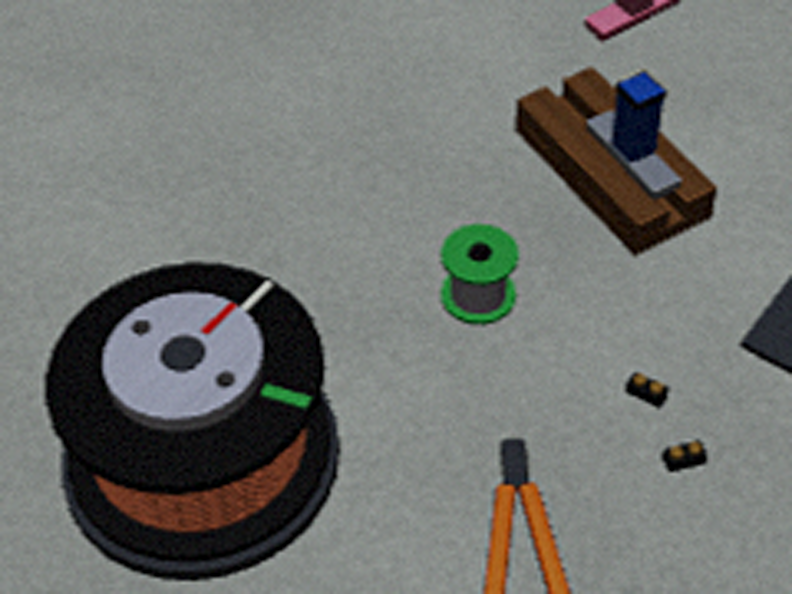

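Confirmed: the crop shows the blue grip on a steel crossbar in the wooden rest. The ring's holes are at top-image pixels (419.4,227.2) and (425.9,254.4), the red line is near the white line, and the green line is at (408,217). Next I measure the axes.

```bash
cat > m2.py <<'E'
from h import *
from scipy.spatial.transform import Rotation as R
def refined(c,uv0,win=5,dark=True):
    g=cv2.cvtColor(c["image"],cv2.COLOR_RGB2GRAY).astype(float); u,v=map(int,np.round(uv0))
    p=g[v-win:v+win+1,u-win:u+win+1]; wt=np.clip(np.percentile(p,75)-15-p,0,None)
    yy,xx=np.mgrid[v-win:v+win+1,u-win:u+win+1]; return np.array([(wt*xx).sum(),(wt*yy).sum()])/wt.sum()
for n,guess in (("top",[(419.4,227.2),(425.9,254.4)]),("scene",[(222.6,289),(248.4,305)])):
    c=dict(np.load(f"c_{n}.npz")); w=cloud(c); hsv=cv2.cvtColor(c["image"],cv2.COLOR_RGB2HSV); H,S,V=[hsv[...,i].astype(int) for i in range(3)]
    uv=np.array([refined(c,g,4 if n=="top" else 3) for g in guess]); P=ray(c,uv,106.5)
    d=P[1]-P[0]; ctr=P.mean(0); print(n,uv.round(1),P.round(1),"dist",np.linalg.norm(d).round(1),"ctr",ctr.round(1),"ang",np.arctan2(d[1],d[0]).round(3))
    near=np.hypot(w[...,0]-588,w[...,1]+213)<82
    for nm,m,z in (("red",((H<8)|(H>172))&(S>110)&(V>100)&near&(w[...,2]>103),106.5),("green",(H>45)&(H<80)&(S>100)&near&(w[...,2]>85),94),("white",(V>150)&(S<40)&near&(abs(w[...,2]-94)<6),94)):
        vv,uu=np.where(m); q=ray(c,[[uu.mean(),vv.mean()]],z)[0] if m.any() else np.zeros(3)
        e=q-ctr; print(nm,m.sum(),q.round(1),np.hypot(*e[:2]).round(1),np.arctan2(e[1],e[0]).round(3))
    nr=(np.hypot(w[...,0]-578,w[...,1]-157)<90)
    m=nr&(w[...,2]>26)&(w[...,2]<37)&(H<20)&(S>70)
    q=w[m][:,:2]; rr=cv2.minAreaRect(q.astype(np.float32)); print("rest",rr)
    m=nr&(abs(w[...,2]-42)<5)&(S<70); q=w[m]; 
    if len(q)>20: print("bar",len(q),q.mean(0).round(1),cv2.minAreaRect(q[:,:2].astype(np.float32)))
    m=nr&(H>100)&(H<130)&(S>110)&(w[...,2]>96); vv,uu=np.where(m); q=w[m]; print("griptop",len(q),q.mean(0).round(1),ray(c,[[uu.mean(),vv.mean()]],102).round(1),cv2.minAreaRect(q[:,:2].astype(np.float32)))
    m=nr&(H>100)&(H<130)&(S>110)&(w[...,2]>50); q=w[m]; print("grip all",len(q),q.mean(0).round(1),np.percentile(q,[3,97],axis=0).round(1))
s=sensors.state(); o=s["orientation"]; print(R.from_quat(o[[1,2,3,0]]).as_matrix().round(3))
E
python3 m2.py
```

```text
top [[418.9 226.9]
 [425.7 254. ]] [[ 619.3 -205.8  106.5]
 [ 557.  -220.1  106.5]] dist 64.0 ctr [ 588.2 -213.   106.5] ang -2.916
red 15 [ 581.5 -182.   106.5] 31.7 1.783
green 64 [ 643.9 -183.2   94. ] 63.2 0.491
white 23 [ 574.3 -151.5   94. ] 63.0 1.792
rest ((583.9217529296875, 155.87997436523438), (68.85989379882812, 148.04969787597656), 80.28947448730469)
bar 217 [600.7 153.2  42.3] ((590.3739624023438, 158.47122192382812), (38.49485397338867, 117.59866333007812), 68.35145568847656)
griptop 107 [604.2 152.8 102.3] [[604.3 152.8 102. ]] ((604.708984375, 152.9934539794922), (23.49454689025879, 22.90656089782715), 79.57709503173828)
grip all 145 [602.3 151.6  95.9] [[592.5 141.   65. ]
 [615.2 163.4 105.2]]
scene [[222.3 288.8]
 [247.8 304.6]] [[ 557.  -218.2  106.5]
 [ 619.6 -204.2  106.5]] dist 64.2 ctr [ 588.3 -211.2  106.5] ang 0.219
red 30 [ 581.4 -181.4  106.5] 30.6 1.797
green 177 [ 616.8 -207.1   94. ] 28.8 0.142
white 17 [ 573.4 -148.8   94. ] 64.1 1.804
rest ((585.993408203125, 156.86724853515625), (72.17373657226562, 151.4906005859375), 79.77259063720703)
bar 186 [613.1 148.7  41.5] ((605.4402465820312, 152.44622802734375), (24.629789352416992, 86.27203369140625), 79.92845916748047)
griptop 84 [607.1 152.7 101.8] [[607.2 152.5 102. ]] ((606.8444213867188, 152.68017578125), (24.212709426879883, 24.0191650390625), 76.4637680053711)
grip all 267 [610.1 149.1  81.9] [[595.7 140.3  52.1]
 [618.9 162.4 103.4]]
[[-0.305  0.    -0.952]
 [ 0.952 -0.    -0.305]
 [-0.    -1.    -0.   ]]
```

```bash
cat > plan.py <<'E'
# prints rows in round numbers for target x y z jawyaw in n rows; args
import sys; from h import *
from scipy.spatial.transform import Rotation as R
def show(tgt,yaw,n,s=None):
    s=s or sensors.state(); p=s["position"].copy(); M=R.from_quat(s["orientation"][[1,2,3,0]])
    cur=np.arctan2(M.as_matrix()[1,0],M.as_matrix()[0,0])
    print("t",round(s["t"],2),"pos",p.round(1),"yaw",round(cur,3),"tilt",(M.as_matrix()[:,1]).round(4),"F",s["contact_force"].round(1),"w",round(s["gripper_width"],1))
    # target frame: y down, x at yaw
    X=np.array([np.cos(yaw),np.sin(yaw),0]);Y=np.array([0,0,-1.]);T=R.from_matrix(np.stack([X,Y,np.cross(X,Y)],1))
    rv=(M.inv()*T).as_rotvec()
    d=(np.array(tgt)-p)/n
    for i in range(n):
        Mi=M*R.from_rotvec(rv*i/n); l=Mi.inv().apply(d); a=rv/n
        print('{"claw":C,"x":%.1f,"y":%.1f,"z":%.1f,"ax":%.3f,"ay":%.3f,"az":%.3f},'%(*l,*a))
if __name__=="__main__":
    a=list(map(float,sys.argv[1:5])); show(a[:3],a[3],int(sys.argv[5]))
E
python3 plan.py 605.5 153 160 2.968 14
```

```text
t 0.75 pos [ 167.7 -523.8  253.3] yaw 1.881 tilt [ 1.e-04 -1.e-04 -1.e+00] F [-0.3  0.4  0.3] w 85.3
{"claw":C,"x":36.5,"y":6.7,"z":-44.5,"ax":0.000,"ay":-0.078,"az":-0.000},
{"claw":C,"x":32.9,"y":6.7,"z":-47.2,"ax":0.000,"ay":-0.078,"az":-0.000},
{"claw":C,"x":29.2,"y":6.7,"z":-49.6,"ax":0.000,"ay":-0.078,"az":-0.000},
{"claw":C,"x":25.2,"y":6.7,"z":-51.7,"ax":0.000,"ay":-0.078,"az":-0.000},
{"claw":C,"x":21.2,"y":6.7,"z":-53.5,"ax":0.000,"ay":-0.078,"az":-0.000},
{"claw":C,"x":16.9,"y":6.7,"z":-55.0,"ax":0.000,"ay":-0.078,"az":-0.000},
{"claw":C,"x":12.6,"y":6.7,"z":-56.2,"ax":0.000,"ay":-0.078,"az":-0.000},
{"claw":C,"x":8.2,"y":6.7,"z":-57.0,"ax":0.000,"ay":-0.078,"az":-0.000},
{"claw":C,"x":3.8,"y":6.7,"z":-57.5,"ax":0.000,"ay":-0.078,"az":-0.000},
{"claw":C,"x":-0.7,"y":6.7,"z":-57.6,"ax":0.000,"ay":-0.078,"az":-0.000},
{"claw":C,"x":-5.2,"y":6.7,"z":-57.3,"ax":0.000,"ay":-0.078,"az":-0.000},
{"claw":C,"x":-9.6,"y":6.7,"z":-56.8,"ax":0.000,"ay":-0.078,"az":-0.000},
{"claw":C,"x":-14.0,"y":6.7,"z":-55.9,"ax":0.000,"ay":-0.078,"az":-0.000},
{"claw":C,"x":-18.3,"y":6.7,"z":-54.6,"ax":0.000,"ay":-0.078,"az":-0.000},
```

```bash
python3 -m handwheel '[{"claw":100,"x":36,"y":0,"z":-44,"ax":0,"ay":-0.08,"az":0},{"claw":100,"x":33,"y":0,"z":-47,"ax":0,"ay":-0.08,"az":0},{"claw":100,"x":29,"y":0,"z":-50,"ax":0,"ay":-0.08,"az":0},{"claw":100,"x":25,"y":0,"z":-52,"ax":0,"ay":-0.08,"az":0},{"claw":100,"x":21,"y":0,"z":-53,"ax":0,"ay":-0.08,"az":0},{"claw":100,"x":17,"y":0,"z":-55,"ax":0,"ay":-0.08,"az":0},{"claw":100,"x":13,"y":0,"z":-56,"ax":0,"ay":-0.08,"az":0},{"claw":100,"x":8,"y":0,"z":-57,"ax":0,"ay":-0.08,"az":0}]' 40; python3 plan.py 605.5 153 190 2.968 8
```

```text
t: 1.75
position: [416.9, -125.8, 253.6]
orientation: [-0.21, 0.213, 0.675, -0.675]
contact_force: [-0.1, -0.6, 0.3]
gripper_width: 85.3
t 1.75 pos [ 416.9 -125.8  253.6] yaw 2.534 tilt [ 3.4e-03 -7.0e-04 -1.0e+00] F [-0.1 -0.6  0.3] w 85.3
{"claw":C,"x":0.6,"y":8.0,"z":-42.1,"ax":0.000,"ay":-0.054,"az":-0.000},
{"claw":C,"x":-1.7,"y":8.0,"z":-42.0,"ax":0.000,"ay":-0.054,"az":-0.000},
{"claw":C,"x":-4.0,"y":8.0,"z":-41.9,"ax":0.000,"ay":-0.054,"az":-0.000},
{"claw":C,"x":-6.3,"y":8.0,"z":-41.6,"ax":0.000,"ay":-0.054,"az":-0.000},
{"claw":C,"x":-8.5,"y":8.0,"z":-41.2,"ax":0.000,"ay":-0.054,"az":-0.000},
{"claw":C,"x":-10.7,"y":8.0,"z":-40.7,"ax":0.000,"ay":-0.054,"az":-0.000},
{"claw":C,"x":-12.9,"y":8.0,"z":-40.0,"ax":0.000,"ay":-0.054,"az":-0.000},
{"claw":C,"x":-15.1,"y":8.0,"z":-39.3,"ax":0.000,"ay":-0.054,"az":-0.000},
```

```bash
python3 -m handwheel '[{"claw":100,"x":0,"y":8,"z":-43,"ax":0,"ay":-0.055,"az":0},{"claw":100,"x":-2,"y":8,"z":-43,"ax":0,"ay":-0.055,"az":0},{"claw":100,"x":-4,"y":8,"z":-43,"ax":0,"ay":-0.055,"az":0},{"claw":100,"x":-6,"y":8,"z":-42,"ax":0,"ay":-0.055,"az":0},{"claw":100,"x":-9,"y":8,"z":-41,"ax":0,"ay":-0.055,"az":0},{"claw":100,"x":-11,"y":8,"z":-41,"ax":0,"ay":-0.055,"az":0},{"claw":100,"x":-13,"y":8,"z":-40,"ax":0,"ay":-0.055,"az":0},{"claw":100,"x":-15,"y":8,"z":-36,"ax":0,"ay":-0.055,"az":0}]'; python3 plan.py 605.5 153 150 2.968 2
python3 - <<'E'
from h import *
c=eyes.camera("wrist"); cv2.imwrite("pics/w1.png",c["image"][:,:,::-1]); np.savez("c_w1.npz",**c)
print(pix(c,[[605.5,153,102],[605.5,153,42]]))
w=cloud(c);hsv=cv2.cvtColor(c["image"],cv2.COLOR_RGB2HSV);H,S,V=[hsv[...,i].astype(int) for i in range(3)]
m=(H>105)&(H<130)&(S>110)&(w[...,2]>96)&(w[...,2]<108); q=w[m]; print(len(q),q.mean(0),cv2.minAreaRect(q[:,:2].astype(np.float32)))
E
```

```text
t: 2.75
position: [610.9, 166.6, 190.7]
orientation: [-0.049, 0.055, 0.705, -0.705]
contact_force: [0.3, 0.2, 0.6]
gripper_width: 85.2
t 2.75 pos [610.9 166.6 190.7] yaw 2.994 tilt [ 8.8e-03 -5.0e-04 -1.0e+00] F [0.3 0.2 0.6] w 85.2
{"claw":C,"x":1.8,"y":20.3,"z":7.1,"ax":0.000,"ay":0.013,"az":-0.004},
{"claw":C,"x":1.6,"y":20.4,"z":7.1,"ax":0.000,"ay":0.013,"az":-0.004},
[[321.08877175 234.4781384 ]
 [320.40625158 211.39417893]]
1364 [616.37447904 153.89693859 101.82185414] ((692.5494384765625, 154.74205017089844), (27.145668029785156, 199.15760803222656), 89.98778533935547)
```

View pics/w1.png

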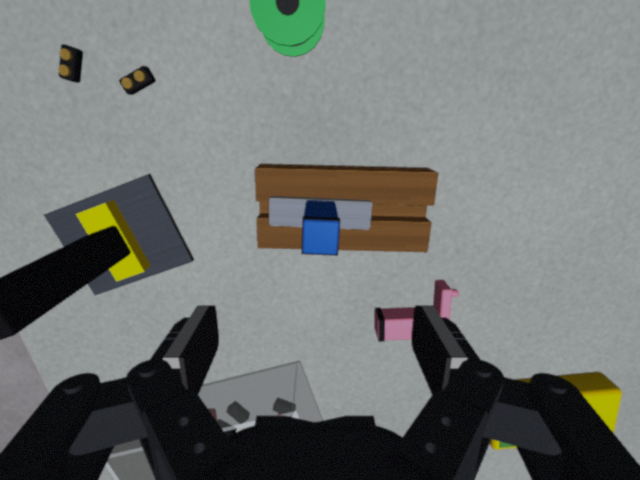

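The wrist picture shows the blue grip top at about (321,236) on the wooden rest. The yellow decoy's tall black post at (100,245) stands close to the left finger, so I check its clearance and refine the grip pose.

```bash
python3 - <<'E'
from h import *
c=dict(np.load("c_w1.npz"))
w=cloud(c);hsv=cv2.cvtColor(c["image"],cv2.COLOR_RGB2HSV);H,S,V=[hsv[...,i].astype(int) for i in range(3)]
v,u=np.mgrid[0:480,0:640]
m=(H>105)&(H<130)&(S>110)&(abs(u-321)<25)&(abs(v-235)<25)&(w[...,2]>96); q=w[m]; print(len(q),q.mean(0),cv2.minAreaRect(q[:,:2].astype(np.float32)), ray(c,[[u[m].mean(),v[m].mean()]],102))
cn=max(cv2.findContours(m.astype(np.uint8),0,1)[0],key=len); r=cv2.minAreaRect(cn); print(r, ray(c,[r[0]],102), (lambda b:[np.arctan2(*(b[(i+1)%4]-b[i])[[1,0]]) for i in range(4)])(ray(c,cv2.boxPoints(r),102)))
m=(V<40)&(u<140)&(v>200)&(v<340)&(w[...,2]>20); print("decoy",np.percentile(w[m],[2,50,98],axis=0).round(0))
m=(H<20)&(S>70)&(v>150)&(v<260)&(u>240)&(u<450)&(abs(w[...,2]-32)<5)
r=cv2.minAreaRect(w[m][:,:2].astype(np.float32)); print("rest",r)
m=(S<70)&(V>90)&(v>190)&(v<235)&(u>260)&(u<380)&(abs(w[...,2]-42)<4)
r=cv2.minAreaRect(w[m][:,:2].astype(np.float32)); print("bar",r)
E
```

```text
1287 [606.21276645 153.84126296 101.78818494] ((606.3157958984375, 154.47727966308594), (24.49917984008789, 23.60265350341797), 79.10389709472656) [[606.19258566 153.70611323 102.        ]]
((320.3613586425781, 235.18963623046875), (36.44382858276367, 36.9216423034668), 2.4895529747009277) [[606.03455095 153.41236461 102.        ]] [np.float64(-1.7716056447898598), np.float64(2.951376134819107), np.float64(1.404751655303201), np.float64(-0.1908849324939121)]
decoy [[783. 143.  30.]
 [786. 157. 107.]
 [796. 170. 149.]]
rest ((585.9996948242188, 158.17111206054688), (69.66706085205078, 148.7963104248047), 80.2091064453125)
bar ((606.30517578125, 155.12332153320312), (24.28955841064453, 83.45584106445312), 79.19026184082031)
```

```bash
python3 -m handwheel '[{"claw":100,"x":2,"y":25,"z":7,"ax":0,"ay":0.016,"az":-0.004},{"claw":100,"x":2,"y":25,"z":6,"ax":0,"ay":0.016,"az":-0.004},{"claw":100,"x":0,"y":0,"z":0,"ax":0,"ay":0,"az":0}]'; python3 plan.py 606 153.7 79 2.964 4
```

```text
t: 3.18
position: [607.0, 159.0, 135.6]
orientation: [0.062, -0.061, -0.704, 0.704]
contact_force: [0.8, -0.5, 1.2]
gripper_width: 85.3
t 3.17 pos [607.  159.  135.6] yaw 2.967 tilt [-1.9e-03  1.0e-04 -1.0e+00] F [ 0.8 -0.5  1.2] w 85.3
{"claw":C,"x":-0.0,"y":14.2,"z":1.4,"ax":-0.000,"ay":0.001,"az":0.000},
{"claw":C,"x":-0.0,"y":14.2,"z":1.4,"ax":-0.000,"ay":0.001,"az":0.000},
{"claw":C,"x":-0.0,"y":14.2,"z":1.4,"ax":-0.000,"ay":0.001,"az":0.000},
{"claw":C,"x":0.0,"y":14.2,"z":1.4,"ax":-0.000,"ay":0.001,"az":0.000},
```

```bash
python3 -m handwheel '[{"claw":100,"x":0,"y":10,"z":3,"ax":0,"ay":0,"az":0},{"claw":100,"x":0,"y":15,"z":2,"ax":0,"ay":0,"az":0},{"claw":100,"x":0,"y":15,"z":0,"ax":0,"ay":0,"az":0},{"claw":100,"x":0,"y":15,"z":0,"ax":0,"ay":0,"az":0},{"claw":100,"x":0,"y":0,"z":0,"ax":0,"ay":0,"az":0}]'; python3 plan.py 606 153.7 79 2.964 1
```

```text
t: 3.8
position: [607.2, 154.2, 79.2]
orientation: [-0.061, 0.062, 0.705, -0.704]
contact_force: [-0.1, 0.2, -0.5]
gripper_width: 85.6
t 3.8 pos [607.2 154.2  79.2] yaw 2.968 tilt [ 0.0013  0.001  -1.    ] F [-0.1  0.2 -0.5] w 85.6
{"claw":C,"x":1.1,"y":0.2,"z":0.7,"ax":0.001,"ay":0.004,"az":-0.001},
```

```bash
python3 -m handwheel '[{"claw":100,"x":1,"y":0,"z":1,"ax":0,"ay":0,"az":0},{"claw":20,"x":0,"y":0,"z":0},{"claw":10,"x":0,"y":0,"z":0},{"claw":10,"x":0,"y":0,"z":0},{"claw":10,"x":0,"y":0,"z":0},{"claw":10,"x":0,"y":0,"z":0},{"claw":10,"x":0,"y":0,"z":0}]' 80; python3 plan.py 606 153.7 79 2.964 1
python3 - <<'E'
from h import *
c=eyes.camera("wrist"); cv2.imwrite("pics/w2.png",c["image"][:,:,::-1])
E
```

```text
t 3.8 pos [607.2 154.2  79.2] yaw 2.968 tilt [ 0.0013  0.001  -1.    ] F [-0.1  0.2 -0.5] w 85.6
{"claw":C,"x":1.1,"y":0.2,"z":0.7,"ax":0.001,"ay":0.004,"az":-0.001},validation failed for argument at $[1]...
```

View pics/w2.png

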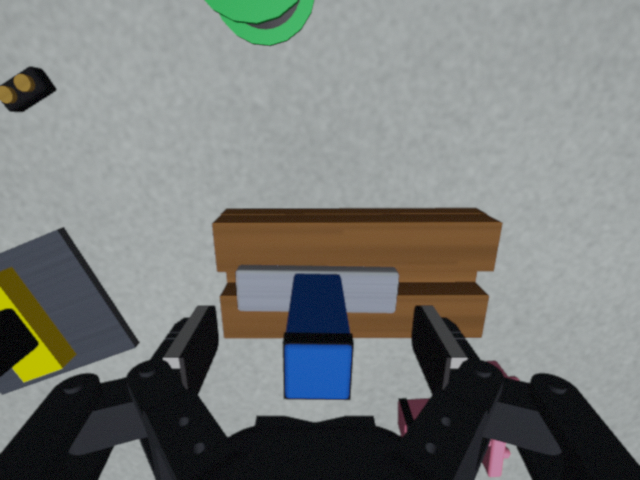

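The call was refused because rows need all their keys. The picture shows the grip top at (318,370), centred between the jaws. I close on it now.

```bash
python3 -m handwheel '[{"claw":100,"x":1,"y":0,"z":0.5,"ax":0,"ay":0,"az":0},{"claw":20,"x":0,"y":0,"z":0,"ax":0,"ay":0,"az":0},{"claw":10,"x":0,"y":0,"z":0,"ax":0,"ay":0,"az":0},{"claw":10,"x":0,"y":0,"z":0,"ax":0,"ay":0,"az":0},{"claw":10,"x":0,"y":0,"z":0,"ax":0,"ay":0,"az":0},{"claw":10,"x":0,"y":0,"z":0,"ax":0,"ay":0,"az":0}]' 80; python3 plan.py 606 153.7 79 2.964 1
```

```text
t: 4.6
position: [607.9, 154.7, 82.3]
orientation: [-0.059, 0.063, 0.706, -0.703]
contact_force: [0.2, -0.8, -0.6]
gripper_width: 23.1
t 4.6 pos [607.9 154.7  82.3] yaw 2.969 tilt [ 0.0066  0.0029 -1.    ] F [ 0.2 -0.8 -0.6] w 23.1
{"claw":C,"x":1.7,"y":3.3,"z":1.3,"ax":0.004,"ay":0.005,"az":-0.006},
```

```bash
python3 -m handwheel '[{"claw":10,"x":0,"y":-10,"z":0,"ax":0,"ay":0,"az":0},{"claw":10,"x":0,"y":-25,"z":0,"ax":0,"ay":0,"az":0},{"claw":10,"x":0,"y":-35,"z":0,"ax":0,"ay":0,"az":0},{"claw":10,"x":0,"y":-35,"z":0,"ax":0,"ay":0,"az":0},{"claw":10,"x":0,"y":0,"z":0,"ax":0,"ay":0,"az":0}]'; python3 plan.py 606 153.7 180 2.964 1
python3 - <<'E'
from h import *
c=eyes.camera("wrist"); cv2.imwrite("pics/w3.png",c["image"][:,:,::-1])
c=eyes.camera("scene"); cv2.imwrite("pics/s3.png",cv2.resize(c["image"][100:300,280:500],None,fx=3,fy=3)[:,:,::-1])
E
```

```text
t: 5.22
position: [605.7, 153.8, 189.7]
orientation: [-0.061, 0.062, 0.705, -0.704]
contact_force: [-0.3, 0.9, -2.7]
gripper_width: 23.2
t 5.22 pos [605.7 153.8 189.7] yaw 2.968 tilt [ 0.0017  0.0015 -1.    ] F [-0.3  0.9 -2.7] w 23.2
{"claw":C,"x":-0.3,"y":9.7,"z":0.1,"ax":0.002,"ay":0.004,"az":-0.001},
```

View pics/w3.png

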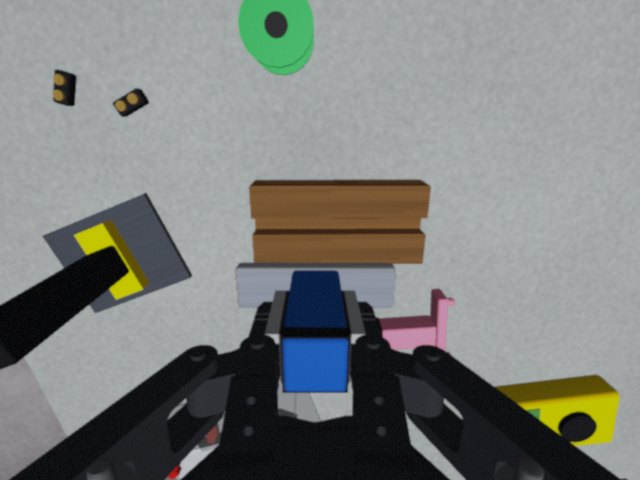

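View pics/s3.png

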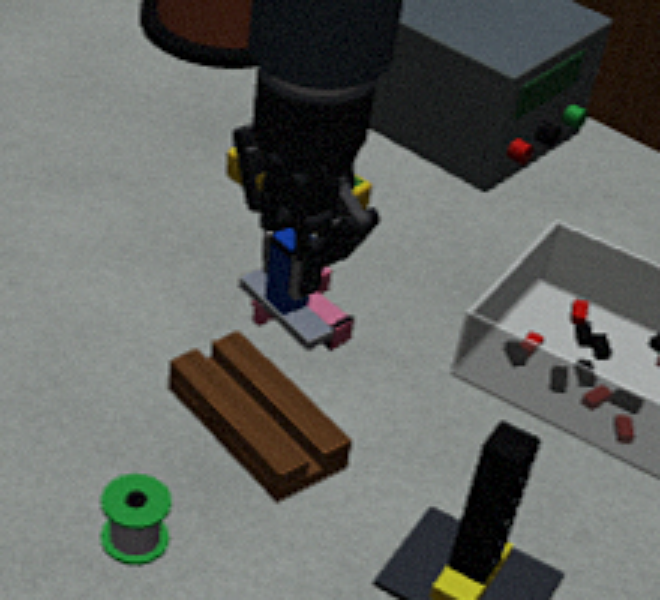

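The scene picture shows the spanner held level and the groove empty. I carry it to the ring.

```bash
python3 plan.py 588.3 -212.3 190 -2.92 8
```

```text
t 5.33 pos [603.8 153.5 185.7] yaw 2.968 tilt [-5.1e-03 -3.0e-04 -1.0e+00] F [-0.9  0.2 -3.5] w 23.8
{"claw":C,"x":-6.0,"y":-0.5,"z":45.4,"ax":-0.000,"ay":-0.049,"az":0.001},
{"claw":C,"x":-3.7,"y":-0.5,"z":45.6,"ax":-0.000,"ay":-0.049,"az":0.001},
{"claw":C,"x":-1.5,"y":-0.5,"z":45.7,"ax":-0.000,"ay":-0.049,"az":0.001},
{"claw":C,"x":0.8,"y":-0.5,"z":45.8,"ax":-0.000,"ay":-0.049,"az":0.001},
{"claw":C,"x":3.0,"y":-0.5,"z":45.7,"ax":-0.000,"ay":-0.049,"az":0.001},
{"claw":C,"x":5.3,"y":-0.5,"z":45.5,"ax":-0.000,"ay":-0.049,"az":0.001},
{"claw":C,"x":7.5,"y":-0.5,"z":45.1,"ax":-0.000,"ay":-0.049,"az":0.001},
{"claw":C,"x":9.7,"y":-0.5,"z":44.7,"ax":-0.000,"ay":-0.049,"az":0.001},
```

```bash
python3 -m handwheel '[{"claw":10,"x":-6,"y":-1,"z":45,"ax":0,"ay":-0.049,"az":0},{"claw":10,"x":-4,"y":0,"z":46,"ax":0,"ay":-0.049,"az":0},{"claw":10,"x":-1,"y":0,"z":46,"ax":0,"ay":-0.049,"az":0},{"claw":10,"x":1,"y":0,"z":46,"ax":0,"ay":-0.049,"az":0},{"claw":10,"x":3,"y":0,"z":46,"ax":0,"ay":-0.049,"az":0},{"claw":10,"x":5,"y":0,"z":46,"ax":0,"ay":-0.049,"az":0},{"claw":10,"x":8,"y":0,"z":35,"ax":0,"ay":-0.049,"az":0},{"claw":10,"x":0,"y":0,"z":0,"ax":0,"ay":-0.049,"az":0}]'; python3 plan.py 588.3 -212.3 185 -2.92 2
```

```text
t: 6.32
position: [581.1, -166.5, 171.1]
orientation: [0.07, -0.093, 0.704, -0.701]
contact_force: [-0.9, -0.8, -2.4]
gripper_width: 23.3
t 6.33 pos [ 581.1 -166.5  171.1] yaw -2.91 tilt [-3.330e-02  1.000e-04 -9.994e-01] F [-0.9 -0.8 -2.4] w 23.3
{"claw":C,"x":2.0,"y":-7.1,"z":23.0,"ax":0.004,"ay":0.005,"az":0.016},
{"claw":C,"x":1.8,"y":-7.0,"z":23.1,"ax":0.004,"ay":0.005,"az":0.016},
```

```bash
python3 -m handwheel '[{"claw":10,"x":0,"y":-10,"z":0,"ax":0,"ay":0,"az":0.02},{"claw":10,"x":2,"y":-5,"z":20,"ax":0,"ay":0,"az":0.01},{"claw":10,"x":2,"y":0,"z":18,"ax":0,"ay":0,"az":0},{"claw":10,"x":0,"y":0,"z":0,"ax":0,"ay":0,"az":0},{"claw":10,"x":0,"y":0,"z":0,"ax":0,"ay":0,"az":0}]'; python3 plan.py 588.3 -212.3 185 -2.92 1
```

```text
t: 6.95
position: [585.2, -206.6, 183.6]
orientation: [0.078, -0.083, 0.706, -0.699]
contact_force: [-0.6, 1.1, -2.7]
gripper_width: 22.8
t 6.95 pos [ 585.2 -206.6  183.6] yaw -2.913 tilt [-0.0076  0.0086 -0.9999] F [-0.6  1.1 -2.7] w 22.8
{"claw":C,"x":-1.7,"y":-1.5,"z":6.2,"ax":0.010,"ay":0.007,"az":0.005},
```

```bash
python3 -m handwheel '[{"claw":10,"x":-2,"y":0,"z":6,"ax":0.008,"ay":0.006,"az":0.004},{"claw":10,"x":0,"y":0,"z":0,"ax":0,"ay":0,"az":0},{"claw":10,"x":0,"y":0,"z":0,"ax":0,"ay":0,"az":0}]'; python3 plan.py 588.3 -212.3 185 -2.92 1
python3 - <<'E'
from h import *
for n in("wrist","scene","top"):
    c=eyes.camera(n); np.savez(f"c_{n}2.npz",**c); im=c["image"]
    if n=="scene": im=cv2.resize(im[190:370,140:380],None,fx=3.3,fy=3.3)
    if n=="top": im=cv2.resize(im[170:310,340:500],None,fx=4,fy=4)
    cv2.imwrite(f"pics/{n}4.png",im[:,:,::-1])
E
python3 plan.py 588.3 -212.3 185 -2.92 1
```

```text
t: 7.32
position: [588.8, -211.7, 183.2]
orientation: [0.078, -0.079, 0.703, -0.702]
contact_force: [-0.8, -0.5, -3.1]
gripper_width: 23.5
t 7.33 pos [ 588.8 -211.7  183.2] yaw -2.919 tilt [-0.0021  0.0015 -1.    ] F [-0.8 -0.5 -3.1] w 23.5
{"claw":C,"x":0.6,"y":-1.8,"z":0.5,"ax":0.002,"ay":0.001,"az":0.002},
t 7.47 pos [ 588.8 -211.7  183.3] yaw -2.919 tilt [-0.002   0.0014 -1.    ] F [ 0.3  0.8 -3.3] w 22.8
{"claw":C,"x":0.6,"y":-1.7,"z":0.5,"ax":0.002,"ay":0.001,"az":0.002},
```

View pics/wrist4.png

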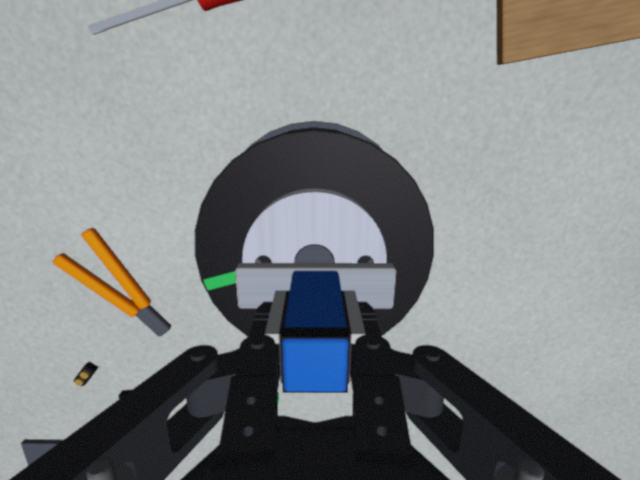

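View pics/scene4.png

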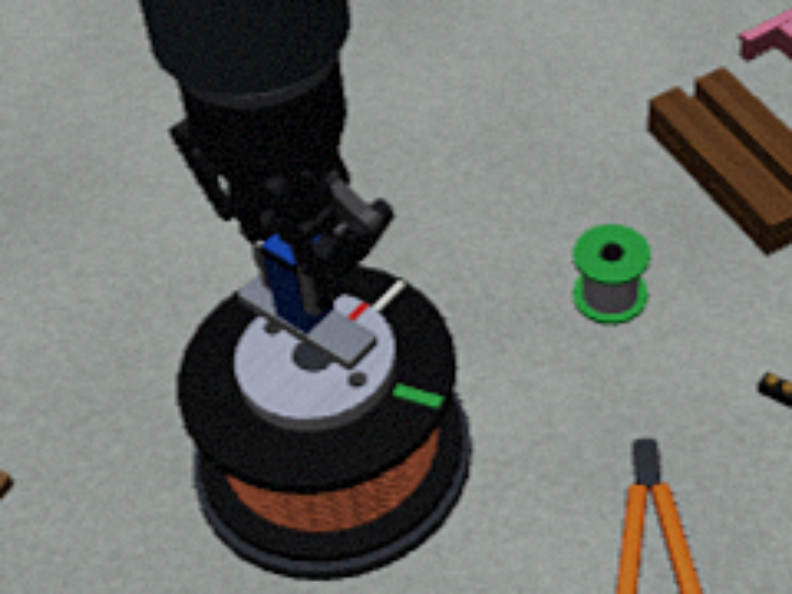

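View pics/top4.png

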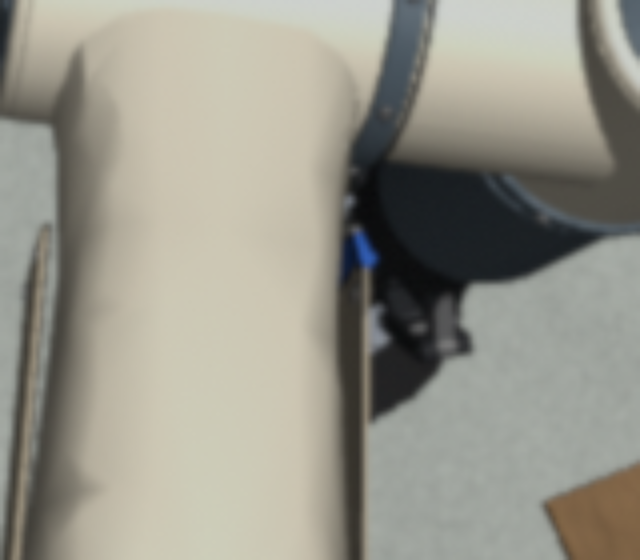

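The wrist picture shows the bar spanning u 237–396 at v about 266–309, with both ring holes just beyond it at (264,261) and (365,261). I now measure the bar against the ring.

```bash
cat > m3.py <<'E'
from h import *
import sys
sfx=sys.argv[1]
s=sensors.state();p=s["position"]
c=dict(np.load(f"c_wrist{sfx}.npz")); w=cloud(c); hsv=cv2.cvtColor(c["image"],cv2.COLOR_RGB2HSV);H,S,V=[hsv[...,i].astype(int) for i in range(3)]
v,u=np.mgrid[0:480,0:640]
zb=np.nanmedian(w[275:300,245:270,2]); print("bar top z",zb, np.nanmedian(w[275:300,370:390,2]))
m=(abs(w[...,2]-zb)<5)&(S<70)&(V>60)&(v>255)&(v<315)&(u>220)&(u<410)
q=ray(c,np.stack([u[m],v[m]],1),zb); r=cv2.minAreaRect(q[:,:2].astype(np.float32)); print("bar wrist",r)
b=cv2.boxPoints(r); e=[b[(i+1)%4]-b[i] for i in range(2)]; e=max(e,key=lambda x:np.hypot(*x)); print("yaw",np.arctan2(e[1],e[0]),"mod pi")
# ring
z=106.5
m=(abs(w[...,2]-z)<4)&(S<60)&(V>90)&(v<262)&(u>220)&(u<410)
cn=max(cv2.findContours(m.astype(np.uint8),0,1)[0],key=len)[:,0]
P=ray(c,cn,z)[:,:2]
cn=cn; k=cn[:,1]<255; P=P[k]
from scipy.optimize import least_squares
f=least_squares(lambda x:np.hypot(P[:,0]-x[0],P[:,1]-x[1])-x[2],[588,-212,45],loss="soft_l1"); print("ring wrist",f.x.round(2), "z med",np.nanmedian(w[m][:,2]))
f=least_squares(lambda x:np.hypot(P[:,0]-x[0],P[:,1]-x[1])-45,[588,-212],loss="soft_l1"); print("ring wrist r45",f.x.round(2))
# scene
c=dict(np.load(f"c_scene{sfx}.npz")); w=cloud(c); hsv=cv2.cvtColor(c["image"],cv2.COLOR_RGB2HSV);H,S,V=[hsv[...,i].astype(int) for i in range(3)]
m=(abs(w[...,2]-zb)<6)&(S<70)&(V>60)&(v>260)&(v<310)&(u>200)&(u<270)
print("scene bar",m.sum(),cv2.minAreaRect(w[m][:,:2].astype(np.float32)))
cv2.imwrite("pics/mask.png",cv2.resize((m*255).astype(np.uint8)[190:370,140:380],None,fx=3,fy=3))
print("tcp",p)
E
python3 m3.py 2
```

```text
bar top z 142.9063369145772 143.1693061392675
bar wrist ((589.0985107421875, -213.35614013671875), (83.01909637451172, 25.05088996887207), 12.748541831970215)
yaw 0.22250395 mod pi
ring wrist [ 589.64 -212.79   43.63] z med 106.49015171562081
ring wrist r45 [ 589.26 -211.11]
scene bar 273 ((587.9491577148438, -212.3167724609375), (83.859130859375, 24.25938606262207), 13.21876049041748)
tcp [ 588.78312794 -211.6947148   183.25699987]
```

View pics/mask.png

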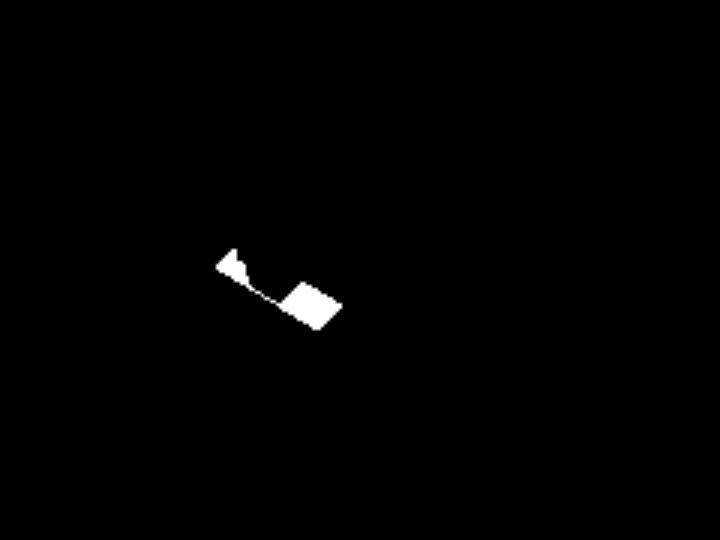

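Bar against ring in the same scene camera: bar (588.0,−212.3), hole midpoint (588.3,−211.2), yaws within 0.01 rad. I shift about 1 mm and descend until the pins hover over the holes.

```bash
python3 plan.py 589.1 -210.8 170 -2.919 1;  python3 -m handwheel '[{"claw":10,"x":0,"y":5,"z":-1,"ax":0.002,"ay":0,"az":0.002},{"claw":10,"x":0,"y":5,"z":0,"ax":0,"ay":0,"az":0},{"claw":10,"x":0,"y":3,"z":0,"ax":0,"ay":0,"az":0},{"claw":10,"x":0,"y":0,"z":0,"ax":0,"ay":0,"az":0},{"claw":10,"x":0,"y":0,"z":0,"ax":0,"ay":0,"az":0}]'; python3 plan.py 589.1 -210.8 168 -2.919 1
python3 - <<'E'
from h import *
for n in("wrist","scene"):
    c=eyes.camera(n); np.savez(f"c_{n}3.npz",**c); im=c["image"]
    if n=="scene": im=cv2.resize(im[250:340,190:310],None,fx=6,fy=6,interpolation=2)
    cv2.imwrite(f"pics/{n}5.png",im[:,:,::-1])
E
python3 m3.py 3
```

```text
t 7.47 pos [ 588.8 -211.7  183.3] yaw -2.919 tilt [-0.002   0.0014 -1.    ] F [ 0.3  0.8 -3.3] w 22.8
{"claw":C,"x":-0.5,"y":13.3,"z":-0.8,"ax":0.002,"ay":0.000,"az":0.002},
t: 8.1
position: [588.3, -210.4, 169.1]
orientation: [0.079, -0.079, 0.703, -0.703]
contact_force: [-0.5, -0.4, -2.0]
gripper_width: 23.1
t 8.1 pos [ 588.3 -210.4  169.1] yaw -2.918 tilt [-0.  0. -1.] F [-0.5 -0.4 -2. ] w 23.1
{"claw":C,"x":-0.7,"y":1.1,"z":0.5,"ax":0.000,"ay":0.001,"az":0.000},
bar top z 128.81235144964324 129.0368630762513
bar wrist ((588.7352294921875, -212.20748901367188), (82.97589874267578, 25.01104164123535), 12.81440544128418)
yaw 0.22365354 mod pi
ring wrist [ 589.48 -212.17   44.25] z med 106.48559109463537
ring wrist r45 [ 589.28 -211.28]
scene bar 263 ((587.3233642578125, -211.62185668945312), (83.96038818359375, 24.23328971862793), 13.712479591369629)
tcp [ 588.34156979 -210.399       169.08158161]
```

View pics/scene5.png

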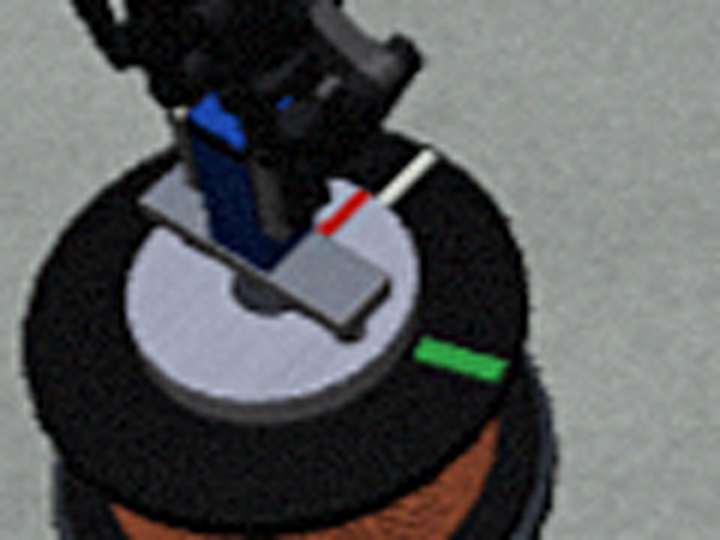

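```bash
python3 -m handwheel '[{"claw":10,"x":-0.8,"y":0,"z":-0.2,"ax":0,"ay":0,"az":0},{"claw":10,"x":0,"y":3,"z":0,"ax":0,"ay":0,"az":0},{"claw":10,"x":0,"y":2,"z":0,"ax":0,"ay":0,"az":0},{"claw":10,"x":0,"y":1,"z":0,"ax":0,"ay":0,"az":0}]'; python3 plan.py 589 -210.4 157 -2.919 1
```

```text
t: 8.7
position: [589.3, -210.0, 162.9]
orientation: [-0.079, 0.079, -0.703, 0.703]
contact_force: [-0.1, -0.2, -2.1]
gripper_width: 23.0
t 8.7 pos [ 589.3 -210.   162.9] yaw -2.918 tilt [ 6.e-04  0.e+00 -1.e+00] F [-0.1 -0.2 -2.1] w 23.0
{"claw":C,"x":0.4,"y":5.9,"z":0.3,"ax":-0.000,"ay":0.001,"az":-0.001},
```

No contact force with the tips about 4 mm below the ring's top face, so the pins are entering. I continue down.

```bash
python3 -m handwheel '[{"claw":10,"x":0,"y":2,"z":0,"ax":0,"ay":0,"az":0},{"claw":10,"x":0,"y":2,"z":0,"ax":0,"ay":0,"az":0},{"claw":10,"x":0,"y":1,"z":0,"ax":0,"ay":0,"az":0},{"claw":10,"x":0,"y":0,"z":0,"ax":0,"ay":0,"az":0}]'; python3 plan.py 589 -210.4 157 -2.919 1
python3 - <<'E'
from h import *
for n in("wrist","scene"):
    c=eyes.camera(n); np.savez(f"c_{n}4.npz",**c); im=c["image"]
    if n=="scene": im=cv2.resize(im[250:340,190:310],None,fx=6,fy=6,interpolation=2)
    cv2.imwrite(f"pics/{n}6.png",im[:,:,::-1])
E
python3 m3.py 4
```

```text
t: 9.2
position: [589.1, -210.1, 157.3]
orientation: [0.079, -0.079, 0.703, -0.703]
contact_force: [-0.1, 0.0, -2.4]
gripper_width: 23.1
t 9.2 pos [ 589.1 -210.1  157.3] yaw -2.918 tilt [ 2.e-04  1.e-04 -1.e+00] F [-0.1  0.  -2.4] w 23.1
{"claw":C,"x":0.2,"y":0.3,"z":0.3,"ax":0.000,"ay":0.001,"az":-0.000},
bar top z 117.1110059674765 117.35133432315486
bar wrist ((589.580078125, -211.8116455078125), (82.9520263671875, 25.01871681213379), 12.819122314453125)
yaw 0.22373594 mod pi
ring wrist [ 589.54 -212.45   44.07] z med 106.51262291406536
ring wrist r45 [ 589.3  -211.35]
scene bar 258 ((588.2766723632812, -210.6095428466797), (84.74012756347656, 25.257474899291992), 12.206754684448242)
tcp [ 589.22038518 -210.06504492  157.52565313]
```

View pics/scene6.png

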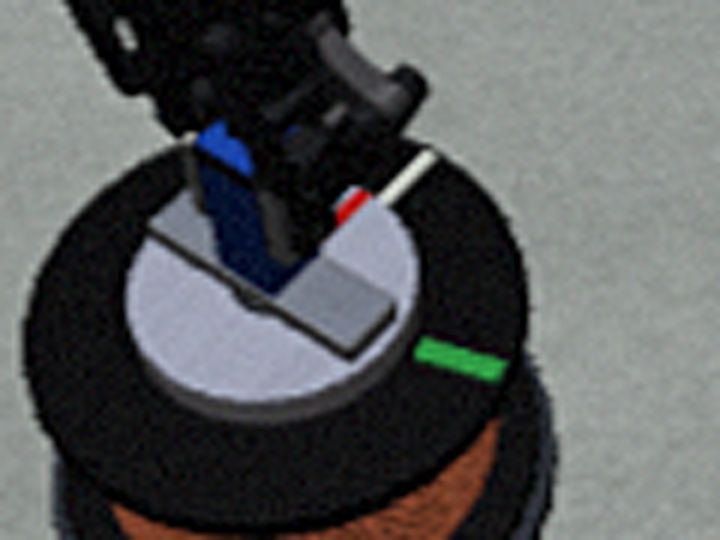

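The bar's underside is about 0.6 mm above the ring, so the pins are fully in and unloaded. I turn clockwise (+ay).

```bash
python3 -m handwheel '[{"claw":10,"x":0,"y":0,"z":0,"ax":0,"ay":0.06,"az":0},{"claw":10,"x":0,"y":0,"z":0,"ax":0,"ay":0.08,"az":0},{"claw":10,"x":0,"y":0,"z":0,"ax":0,"ay":0.08,"az":0},{"claw":10,"x":0,"y":0,"z":0,"ax":0,"ay":0.08,"az":0}]' 110; python3 plan.py 589.9 -211.2 157.3 2.06 10;python3 -c "
from rig import sensors
print(sensors.state()['ft_torque'])"
```

```text
t: 9.8
position: [589.3, -211.0, 157.6]
orientation: [0.03, -0.03, -0.706, 0.707]
contact_force: [-1.4, -0.2, -2.5]
gripper_width: 22.9
t 9.8 pos [ 589.3 -211.   157.6] yaw 3.058 tilt [ 5.e-04 -2.e-03 -1.e+00] F [-1.4 -0.2 -2.5] w 22.9
{"claw":C,"x":-0.1,"y":0.0,"z":0.0,"ax":-0.000,"ay":0.100,"az":-0.000},
{"claw":C,"x":-0.1,"y":0.0,"z":0.0,"ax":-0.000,"ay":0.100,"az":-0.000},
{"claw":C,"x":-0.1,"y":0.0,"z":0.0,"ax":-0.000,"ay":0.100,"az":-0.000},
{"claw":C,"x":-0.1,"y":0.0,"z":-0.0,"ax":-0.000,"ay":0.100,"az":-0.000},
{"claw":C,"x":-0.1,"y":0.0,"z":-0.0,"ax":-0.000,"ay":0.100,"az":-0.000},
{"claw":C,"x":-0.1,"y":0.0,"z":-0.0,"ax":-0.000,"ay":0.100,"az":-0.000},
{"claw":C,"x":-0.1,"y":0.0,"z":-0.0,"ax":-0.000,"ay":0.100,"az":-0.000},
{"claw":C,"x":-0.1,"y":0.0,"z":-0.0,"ax":-0.000,"ay":0.100,"az":-0.000},
{"claw":C,"x":-0.1,"y":0.0,"z":-0.0,"ax":-0.000,"ay":0.100,"az":-0.000},
{"claw":C,"x":-0.0,"y":0.0,"z":-0.0,"ax":-0.000,"ay":0.100,"az":-0.000},
[-0.01717084  0.07802218  0.24881693]
```

The torque reads 0.25 N m, so the ring is turning. I continue.

```bash
python3 -m handwheel '[{"claw":10,"x":0,"y":0,"z":0,"ax":0,"ay":0.09,"az":0},{"claw":10,"x":-0.1,"y":0,"z":0,"ax":0,"ay":0.09,"az":0},{"claw":10,"x":-0.1,"y":0,"z":0,"ax":0,"ay":0.09,"az":0},{"claw":10,"x":-0.1,"y":0,"z":0,"ax":0,"ay":0.09,"az":0},{"claw":10,"x":-0.1,"y":0,"z":0,"ax":0,"ay":0.09,"az":0},{"claw":10,"x":-0.1,"y":0,"z":0,"ax":0,"ay":0.09,"az":0}]'; python3 plan.py 589.9 -211.2 157.3 2.06 1;python3 -c "
from rig import sensors
print(sensors.state()['ft_torque'])"
```

```text
t: 10.55
position: [589.5, -211.2, 157.7]
orientation: [0.222, -0.222, -0.67, 0.672]
contact_force: [-0.2, 0.0, -2.8]
gripper_width: 22.7
t 10.55 pos [ 589.5 -211.2  157.7] yaw 2.503 tilt [-6.0e-04 -2.9e-03 -1.0e+00] F [-0.2  0.  -2.8] w 22.7
{"claw":C,"x":-0.4,"y":0.4,"z":-0.2,"ax":-0.002,"ay":0.443,"az":-0.002},
[-0.01456512  0.11655583  0.26011283]
```

```bash
python3 -m handwheel '[{"claw":10,"x":-0.1,"y":0,"z":0,"ax":0,"ay":0.09,"az":0},{"claw":10,"x":-0.1,"y":0,"z":0,"ax":0,"ay":0.09,"az":0},{"claw":10,"x":-0.1,"y":0,"z":0,"ax":0,"ay":0.09,"az":0},{"claw":10,"x":-0.1,"y":0,"z":0,"ax":0,"ay":0.08,"az":0}]'; python3 plan.py 589.9 -211.2 157.3 2.06 1;python3 - <<'E'
from h import *
print(sensors.state()['ft_torque'])
c=eyes.camera("scene"); cv2.imwrite("pics/s7.png",cv2.resize(c["image"][250:340,190:310],None,fx=6,fy=6,interpolation=2)[:,:,::-1])
E
```

```text
t: 11.05
position: [589.4, -211.3, 157.6]
orientation: [0.338, -0.338, -0.62, 0.622]
contact_force: [-0.3, -0.9, -1.6]
gripper_width: 22.9
t 11.05 pos [ 589.4 -211.3  157.6] yaw 2.144 tilt [-0.0016 -0.0031 -1.    ] F [-0.3 -0.9 -1.6] w 22.9
{"claw":C,"x":-0.2,"y":0.3,"z":-0.4,"ax":-0.003,"ay":0.084,"az":-0.002},
[0.07114373 0.10349486 0.3016584 ]
```

View pics/s7.png

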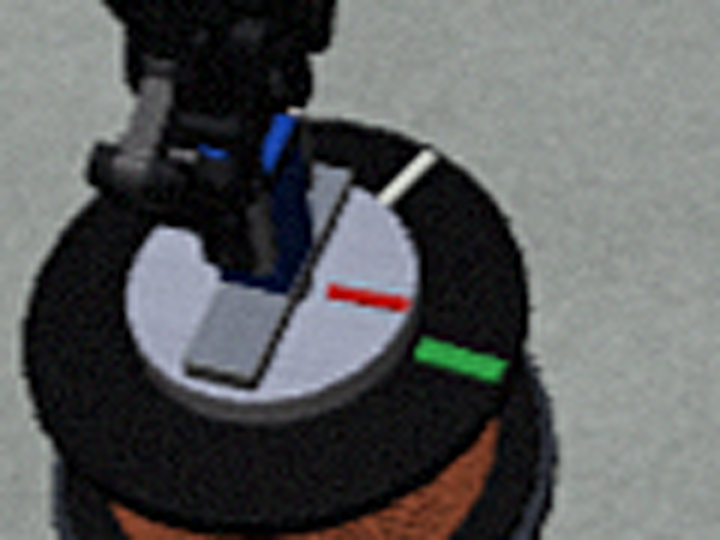

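The ring has followed: the red line is at (368,298) in the crop, just short of the green line at (460,358). I go on in small steps towards the stop.

```bash
for i in 1; do python3 -m handwheel '[{"claw":10,"x":0,"y":0,"z":0,"ax":0,"ay":0.06,"az":0},{"claw":10,"x":0,"y":0,"z":0,"ax":0,"ay":0.05,"az":0}]'; python3 -c "
from rig import sensors
print(sensors.state()['ft_torque'])"; python3 -m handwheel '[{"claw":10,"x":0,"y":0,"z":0,"ax":0,"ay":0.04,"az":0}]';  python3 plan.py 589.9 -211.2 157.3 2.06 1; python3 -c "
from rig import sensors
print(sensors.state()['ft_torque'])"; done
```

```text
t: 11.35
position: [589.4, -211.3, 157.6]
orientation: [0.373, -0.373, -0.599, 0.602]
contact_force: [0.1, -0.3, -3.4]
gripper_width: 23.3
[-0.0804927  -0.00383039  0.27425437]
t: 11.48
position: [589.4, -211.3, 157.7]
orientation: [0.384, -0.385, -0.592, 0.595]
contact_force: [-0.6, 1.0, -2.4]
gripper_width: 22.8
t 11.47 pos [ 589.4 -211.3  157.7] yaw 1.992 tilt [-0.0019 -0.0037 -1.    ] F [-0.6  1.  -2.4] w 22.8
{"claw":C,"x":-0.1,"y":0.4,"z":-0.5,"ax":-0.003,"ay":-0.068,"az":-0.002},
[-0.03130763  0.0735002   1.40389406]
```

The torque rose from 0.27 to 1.40 N m, so the stop is reached. One small extra push, then I relax and look.

```bash
python3 -m handwheel '[{"claw":10,"x":0,"y":0,"z":0,"ax":0,"ay":0.02,"az":0}]'; python3 -c "
from rig import sensors
print(sensors.state()['ft_torque'])";  python3 -m handwheel '[{"claw":10,"x":0,"y":0,"z":0,"ax":0,"ay":-0.05,"az":0},{"claw":10,"x":0,"y":0,"z":0,"ax":0,"ay":0,"az":0}]'; python3 - <<'E'
from h import *
print(sensors.state()['ft_torque'])
c=eyes.camera("scene"); cv2.imwrite("pics/s8.png",cv2.resize(c["image"][250:340,190:310],None,fx=6,fy=6,interpolation=2)[:,:,::-1])
E
python3 plan.py 589.4 -211.3 157.3 2.037 1
```

```text
t: 11.6
position: [589.4, -211.3, 157.7]
orientation: [0.389, -0.389, -0.589, 0.592]
contact_force: [0.6, -0.4, -4.1]
gripper_width: 22.7
[-0.10594044  0.03391698  2.214407  ]
t: 11.85
position: [589.5, -211.2, 157.7]
orientation: [0.374, -0.374, -0.598, 0.602]
contact_force: [0.4, -0.2, -2.1]
gripper_width: 22.9
[ 0.06717211 -0.04970364  0.02692   ]
t 11.9 pos [ 589.5 -211.2  157.7] yaw 2.026 tilt [-0.002  -0.0042 -1.    ] F [-1.4  0.  -3.6] w 23.0
{"claw":C,"x":-0.0,"y":0.4,"z":0.2,"ax":-0.004,"ay":-0.011,"az":-0.003},
```

View pics/s8.png

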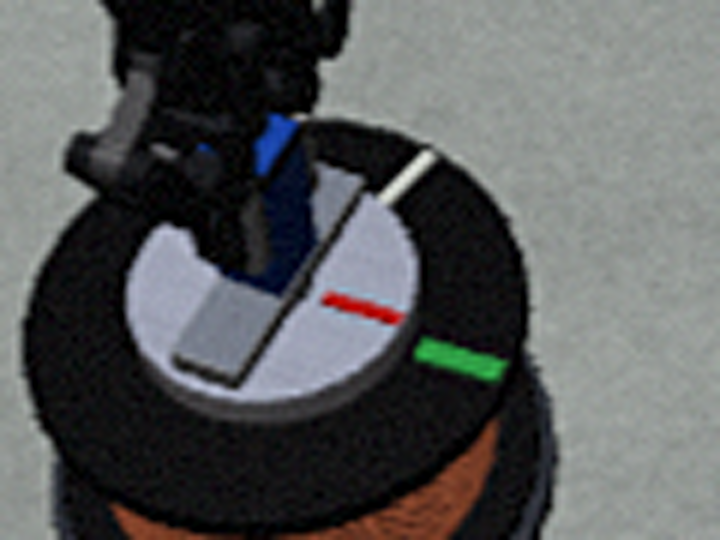

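```bash
cat > m4.py <<'E'
from h import *
c=eyes.camera("scene"); w=cloud(c); hsv=cv2.cvtColor(c["image"],cv2.COLOR_RGB2HSV); H,S,V=[hsv[...,i].astype(int) for i in range(3)]
near=np.hypot(w[...,0]-588.3,w[...,1]+211.2)<82
near[:, 260+10:]&=True
ctr=np.array([588.3,-211.2])
for nm,m,z in (("red",((H<8)|(H>172))&(S>110)&(V>100)&near&(w[...,2]>103),106.5),("green",(H>45)&(H<80)&(S>150)&near&(w[...,2]>85),94),("white",(V>150)&(S<40)&near&(abs(w[...,2]-94)<6),94)):
    vv,uu=np.where(m); q=ray(c,np.stack([uu,vv],1),z)[:,:2]; e=q.mean(0)-ctr
    print(nm,len(q),q.mean(0).round(1),np.hypot(*e).round(1),np.arctan2(e[1],e[0]).round(3))
E
python3 m4.py
```

```text
red 31 [ 615.7 -195.9] 31.4 0.51
green 234 [ 533.4 -163.8] 72.5 2.429
white 25 [ 572.6 -148.8] 64.4 1.817
```

```bash
sed -i 's/^near\[.*$/near[:,:255]=False/' m4.py; sed -i 's/(S>150)/(S>100)/' m4.py; python3 m4.py; python3 plan.py 589.4 -211.3 157.3 2.037 1; python3 -c "
from rig import sensors
print(sensors.state()['ft_torque'])"
```

```text
red 4 [ 625.2 -190.6] 42.3 0.51
green 85 [ 641.6 -179.9] 61.8 0.531
white 20 [ 572.1 -146.3] 66.9 1.815
t 12.0 pos [ 589.5 -211.2  157.7] yaw 2.026 tilt [-0.0021 -0.0043 -1.    ] F [ 0.   1.4 -2. ] w 22.9
{"claw":C,"x":0.0,"y":0.4,"z":0.1,"ax":-0.004,"ay":-0.011,"az":-0.003},
[-0.01403585 -0.02131793  0.02540698]
```

The torque reads about 0 after relaxing, and red (0.51) and green (about 0.50–0.53) agree. I lift straight out.

```bash
python3 -m handwheel '[{"claw":10,"x":0,"y":-3,"z":0,"ax":0,"ay":0,"az":0},{"claw":10,"x":0,"y":-5,"z":0,"ax":0,"ay":0,"az":0},{"claw":10,"x":0,"y":-6,"z":0,"ax":0,"ay":0,"az":0},{"claw":10,"x":0,"y":-12,"z":0,"ax":0,"ay":0,"az":0},{"claw":10,"x":0,"y":-20,"z":0,"ax":0,"ay":0,"az":0},{"claw":10,"x":0,"y":0,"z":0,"ax":0,"ay":0,"az":0}]'; python3 plan.py 606.7 154.7 205 2.964 10; python3 - <<'E'
from h import *
c=eyes.camera("scene"); cv2.imwrite("pics/s9.png",cv2.resize(c["image"][250:340,190:310],None,fx=6,fy=6,interpolation=2)[:,:,::-1])
E
python3 m4.py
```

```text
t: 12.75
position: [590.1, -211.4, 208.0]
orientation: [0.373, -0.376, -0.598, 0.601]
contact_force: [-0.7, 0.8, -3.4]
gripper_width: 23.0
t 12.75 pos [ 590.1 -211.4  208. ] yaw 2.025 tilt [ 5.e-04 -5.e-03 -1.e+00] F [-0.7  0.8 -3.4] w 23.0
{"claw":C,"x":32.2,"y":0.1,"z":-17.6,"ax":-0.000,"ay":-0.094,"az":-0.000},
{"claw":C,"x":30.4,"y":0.1,"z":-20.5,"ax":-0.000,"ay":-0.094,"az":-0.000},
{"claw":C,"x":28.3,"y":0.2,"z":-23.2,"ax":-0.000,"ay":-0.094,"az":-0.000},
{"claw":C,"x":26.0,"y":0.2,"z":-25.8,"ax":-0.000,"ay":-0.094,"az":-0.000},
{"claw":C,"x":23.5,"y":0.2,"z":-28.1,"ax":-0.000,"ay":-0.094,"az":-0.000},
{"claw":C,"x":20.7,"y":0.2,"z":-30.2,"ax":-0.000,"ay":-0.094,"az":-0.000},
{"claw":C,"x":17.8,"y":0.2,"z":-32.0,"ax":-0.000,"ay":-0.094,"az":-0.000},
{"claw":C,"x":14.7,"y":0.3,"z":-33.5,"ax":-0.000,"ay":-0.094,"az":-0.000},
{"claw":C,"x":11.5,"y":0.3,"z":-34.8,"ax":-0.000,"ay":-0.094,"az":-0.000},
{"claw":C,"x":8.2,"y":0.3,"z":-35.7,"ax":-0.000,"ay":-0.094,"az":-0.000},
red 4 [ 625.2 -190.6] 42.3 0.51
green 87 [ 641.  -179.7] 61.4 0.539
white 20 [ 572.1 -146.3] 66.9 1.815
```

View pics/s9.png

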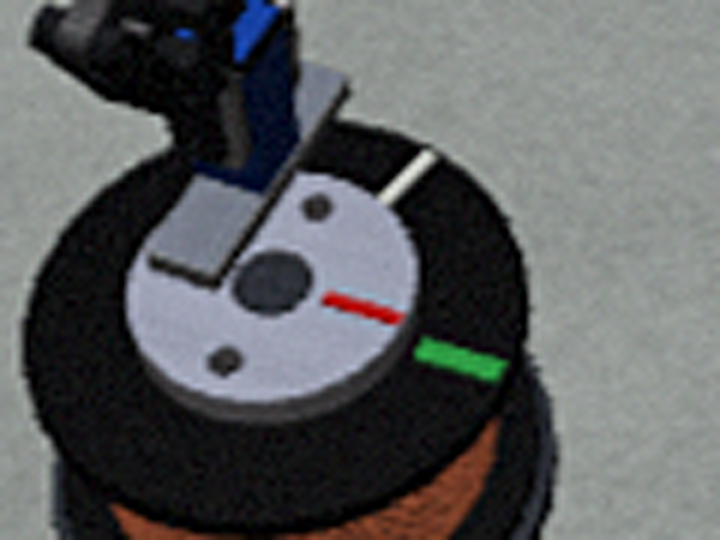

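Spanner is free and the ring stayed, with the red line at (362,307) in the crop pointing at the green line. Back to the rest.

```bash
python3 -m handwheel '[{"claw":10,"x":32,"y":0,"z":-18,"ax":0,"ay":-0.094,"az":0},{"claw":10,"x":30,"y":0,"z":-21,"ax":0,"ay":-0.094,"az":0},{"claw":10,"x":28,"y":0,"z":-23,"ax":0,"ay":-0.094,"az":0},{"claw":10,"x":26,"y":0,"z":-26,"ax":0,"ay":-0.094,"az":0},{"claw":10,"x":23,"y":0,"z":-28,"ax":0,"ay":-0.094,"az":0},{"claw":10,"x":21,"y":0,"z":-30,"ax":0,"ay":-0.094,"az":0},{"claw":10,"x":18,"y":0,"z":-32,"ax":0,"ay":-0.094,"az":0},{"claw":10,"x":15,"y":0,"z":-33,"ax":0,"ay":-0.094,"az":0}]'; python3 plan.py 606.7 154.7 180 2.964 3
```

```text
t: 13.85
position: [596.3, 87.6, 195.2]
orientation: [0.128, -0.115, -0.694, 0.699]
contact_force: [0.4, 0.4, -2.6]
gripper_width: 22.4
t 13.85 pos [596.3  87.6 195.2] yaw 2.795 tilt [-0.0187 -0.0034 -0.9998] F [ 0.4  0.4 -2.6] w 22.4
{"claw":C,"x":4.3,"y":4.9,"z":-22.3,"ax":-0.003,"ay":-0.056,"az":0.006},
{"claw":C,"x":3.0,"y":5.0,"z":-22.4,"ax":-0.003,"ay":-0.056,"az":0.006},
{"claw":C,"x":1.8,"y":5.0,"z":-22.6,"ax":-0.003,"ay":-0.056,"az":0.006},
```

```bash
python3 -m handwheel '[{"claw":10,"x":4,"y":0,"z":-22,"ax":-0.003,"ay":-0.056,"az":0.006},{"claw":10,"x":3,"y":0,"z":-22,"ax":-0.003,"ay":-0.056,"az":0.006},{"claw":10,"x":2,"y":5,"z":-18,"ax":0,"ay":-0.05,"az":0.006},{"claw":10,"x":0,"y":0,"z":0,"ax":0,"ay":0,"az":0},{"claw":10,"x":0,"y":0,"z":0,"ax":0,"ay":0,"az":0}]'; python3 plan.py 606.7 154.7 130 2.964 3
```

```text
t: 14.48
position: [605.1, 153.4, 186.8]
orientation: [0.062, -0.061, -0.703, 0.706]
contact_force: [-0.8, -0.2, -2.2]
gripper_width: 22.6
t 14.47 pos [605.1 153.4 186.8] yaw 2.967 tilt [-0.0025 -0.004  -1.    ] F [-0.8 -0.2 -2.2] w 22.6
{"claw":C,"x":-0.5,"y":18.9,"z":-0.6,"ax":-0.001,"ay":0.001,"az":0.001},
{"claw":C,"x":-0.5,"y":18.9,"z":-0.6,"ax":-0.001,"ay":0.001,"az":0.001},
{"claw":C,"x":-0.5,"y":18.9,"z":-0.5,"ax":-0.001,"ay":0.001,"az":0.001},
```

```bash
python3 -m handwheel '[{"claw":10,"x":-1,"y":25,"z":-1,"ax":-0.003,"ay":0.002,"az":0.002},{"claw":10,"x":-1,"y":30,"z":-1,"ax":0,"ay":0,"az":0},{"claw":10,"x":0,"y":20,"z":0,"ax":0,"ay":0,"az":0},{"claw":10,"x":0,"y":3,"z":0,"ax":0,"ay":0,"az":0},{"claw":10,"x":0,"y":0,"z":0,"ax":0,"ay":0,"az":0}]'; python3 plan.py 606.7 154.7 82.3 2.964 3
python3 - <<'E'
from h import *
for n in("wrist","scene"):
    c=eyes.camera(n); w=cloud(c); hsv=cv2.cvtColor(c["image"],cv2.COLOR_RGB2HSV);H,S,V=[hsv[...,i].astype(int) for i in range(3)]
    cv2.imwrite(f"pics/{n}10.png",(c["image"] if n=="wrist" else cv2.resize(c["image"][170:290,310:430],None,fx=5,fy=5,interpolation=2))[:,:,::-1])
    v,u=np.mgrid[0:480,0:640]
    nr=np.hypot(w[...,0]-586,w[...,1]-157)<88
    m=nr&(H<20)&(S>70)&(abs(w[...,2]-32)<5); r=cv2.minAreaRect(w[m][:,:2].astype(np.float32)); print(n,"rest",r)
    m=nr&(S<70)&(V>50)&(abs(w[...,2]-62)<8)&((v>255)if n=="wrist" else v>0)
    print("bar",m.sum(),np.median(w[m][:,2]),cv2.minAreaRect(w[m][:,:2].astype(np.float32)))
E
```

```text
t: 15.1
position: [609.0, 151.5, 109.1]
orientation: [0.063, -0.065, -0.704, 0.704]
contact_force: [0.3, -0.1, -2.5]
gripper_width: 22.8
t 15.1 pos [609.  151.5 109.1] yaw 2.96 tilt [ 0.0039 -0.001  -1.    ] F [ 0.3 -0.1 -2.5] w 22.8
{"claw":C,"x":1.0,"y":8.9,"z":-0.9,"ax":-0.000,"ay":-0.001,"az":-0.001},
{"claw":C,"x":1.0,"y":8.9,"z":-0.9,"ax":-0.000,"ay":-0.001,"az":-0.001},
{"claw":C,"x":1.0,"y":8.9,"z":-0.9,"ax":-0.000,"ay":-0.001,"az":-0.001},
wrist rest ((585.7821655273438, 157.948974609375), (70.05049133300781, 149.6331787109375), 80.22393798828125)
bar 4388 68.63450776129315 ((608.93017578125, 150.85838317871094), (24.384674072265625, 84.14019012451172), 79.80655670166016)
scene rest ((585.5220336914062, 156.34622192382812), (72.74317932128906, 151.17958068847656), 80.57910919189453)
bar 136 68.552533100158 ((607.7693481445312, 150.86549377441406), (25.762239456176758, 84.59272766113281), 80.01228332519531)
```

View pics/wrist10.png

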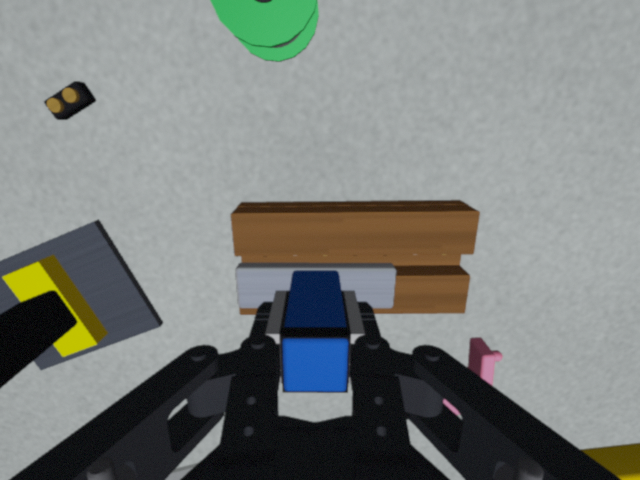

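View pics/scene10.png

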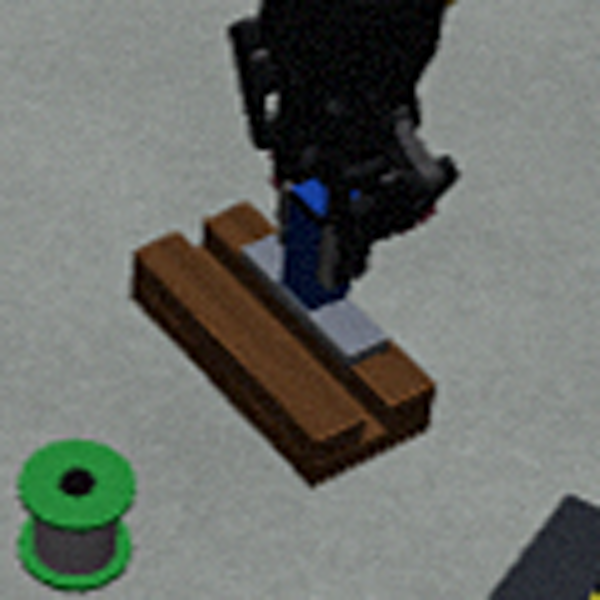

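The bar centre is (608.5,150.9) and the groove line at that x is y≈153.3, so I correct about 2.5 mm before lowering.

```bash
python3 -m handwheel '[{"claw":10,"x":2.5,"y":0,"z":-2.2,"ax":0,"ay":0,"az":0},{"claw":10,"x":0,"y":0,"z":0,"ax":0,"ay":0,"az":0},{"claw":10,"x":0,"y":4,"z":0,"ax":0,"ay":0,"az":0},{"claw":10,"x":0,"y":4,"z":0,"ax":0,"ay":0,"az":0},{"claw":10,"x":0,"y":0,"z":0,"ax":0,"ay":0,"az":0}]'; python3 plan.py 606.7 154.4 82.3 2.964 3
python3 - <<'E'
from h import *
for n in("wrist","scene"):
    c=eyes.camera(n); w=cloud(c); hsv=cv2.cvtColor(c["image"],cv2.COLOR_RGB2HSV);H,S,V=[hsv[...,i].astype(int) for i in range(3)]
    v,u=np.mgrid[0:480,0:640]
    nr=np.hypot(w[...,0]-586,w[...,1]-157)<88
    m=nr&(S<70)&(V>50)&(abs(w[...,2]-59)<6)&((v>255)if n=="wrist" else v>0)
    b=cv2.minAreaRect(w[m][:,:2].astype(np.float32)); print("bar",m.sum(),np.median(w[m][:,2]),b, "groove y", (157.9 if n=="wrist" else 156.4)-.172*(b[0][0]-585.7))
E
```

```text
t: 15.82
position: [607.7, 155.1, 102.8]
orientation: [-0.061, 0.066, 0.705, -0.704]
contact_force: [-0.3, 0.0, -2.7]
gripper_width: 23.2
t 15.82 pos [607.7 155.1 102.8] yaw 2.961 tilt [ 7.4e-03  8.0e-04 -1.0e+00] F [-0.3  0.  -2.7] w 23.2
{"claw":C,"x":0.3,"y":6.8,"z":0.3,"ax":0.001,"ay":-0.001,"az":-0.002},
{"claw":C,"x":0.3,"y":6.8,"z":0.3,"ax":0.001,"ay":-0.001,"az":-0.002},
{"claw":C,"x":0.3,"y":6.8,"z":0.3,"ax":0.001,"ay":-0.001,"az":-0.002},
bar 4500 62.33761210302137 ((607.82666015625, 154.57469177246094), (24.421676635742188, 84.2446060180664), 79.84923553466797) groove y 154.094214453125
bar 148 62.437187350643626 ((607.0468139648438, 152.3049774169922), (23.491788864135742, 84.0040054321289), 82.12905883789062) groove y 152.7283479980469
```

```bash
python3 -m handwheel '[{"claw":10,"x":0,"y":4,"z":0,"ax":0,"ay":0,"az":-0.006},{"claw":10,"x":0,"y":5,"z":0,"ax":0,"ay":0,"az":0},{"claw":10,"x":0,"y":5,"z":0,"ax":0,"ay":0,"az":0},{"claw":10,"x":0,"y":0,"z":0,"ax":0,"ay":0,"az":0},{"claw":10,"x":0,"y":0,"z":0,"ax":0,"ay":0,"az":0}]'; python3 plan.py 606.7 154.4 82.3 2.964 1
```

```text
t: 16.55
position: [608.0, 155.1, 88.0]
orientation: [-0.063, 0.064, 0.705, -0.703]
contact_force: [0.6, 0.1, -2.2]
gripper_width: 22.8
t 16.55 pos [608.  155.1  88. ] yaw 2.961 tilt [ 0.0014  0.002  -1.    ] F [ 0.6  0.1 -2.2] w 22.8
{"claw":C,"x":1.2,"y":5.7,"z":0.9,"ax":0.002,"ay":-0.003,"az":-0.001},
```

```bash
python3 -m handwheel '[{"claw":10,"x":0,"y":2.5,"z":0,"ax":0,"ay":0,"az":0},{"claw":10,"x":0,"y":2,"z":0,"ax":0,"ay":0,"az":0},{"claw":10,"x":0,"y":1,"z":0,"ax":0,"ay":0,"az":0},{"claw":10,"x":0,"y":0,"z":0,"ax":0,"ay":0,"az":0}]'; python3 plan.py 606.7 154.4 82.3 2.964 1
```

```text
t: 17.05
position: [608.2, 155.2, 82.5]
orientation: [-0.063, 0.064, 0.705, -0.703]
contact_force: [-0.3, -0.8, -2.7]
gripper_width: 22.9
t 17.05 pos [608.2 155.2  82.5] yaw 2.961 tilt [ 0.0021  0.0022 -1.    ] F [-0.3 -0.8 -2.7] w 22.9
{"claw":C,"x":1.4,"y":0.2,"z":1.0,"ax":0.003,"ay":-0.003,"az":-0.002},
```

```bash
python3 -m handwheel '[{"claw":10,"x":0,"y":1,"z":0,"ax":0,"ay":0,"az":0},{"claw":10,"x":0,"y":0,"z":0,"ax":0,"ay":0,"az":0}]'; python3 - <<'E'
from h import *
print(sensors.state()["contact_force"])
for n in("wrist","scene"):
    c=eyes.camera(n); w=cloud(c); hsv=cv2.cvtColor(c["image"],cv2.COLOR_RGB2HSV);H,S,V=[hsv[...,i].astype(int) for i in range(3)]
    cv2.imwrite(f"pics/{n}11.png",(c["image"] if n=="wrist" else cv2.resize(c["image"][170:290,310:430],None,fx=5,fy=5,interpolation=2))[:,:,::-1])
    v,u=np.mgrid[0:480,0:640]
    nr=np.hypot(w[...,0]-586,w[...,1]-157)<88
    m=nr&(S<70)&(V>50)&(abs(w[...,2]-43)<5)&((v>255)if n=="wrist" else v>0)
    b=cv2.minAreaRect(w[m][:,:2].astype(np.float32)); print("bar",m.sum(),np.median(w[m][:,2]),b)
E
```

```text
t: 17.3
position: [608.4, 155.3, 82.4]
orientation: [-0.063, 0.065, 0.705, -0.703]
contact_force: [-0.7, 0.1, -2.0]
gripper_width: 22.8
[-0.65218269  0.12762187 -1.97836111]
bar 4127 41.99781338771235 ((608.2977294921875, 154.7143096923828), (24.558074951171875, 84.49940490722656), 79.84431457519531)
bar 157 42.05302022323437 ((607.615234375, 154.1513214111328), (24.316986083984375, 83.68915557861328), 81.02897644042969)
```

View pics/scene11.png

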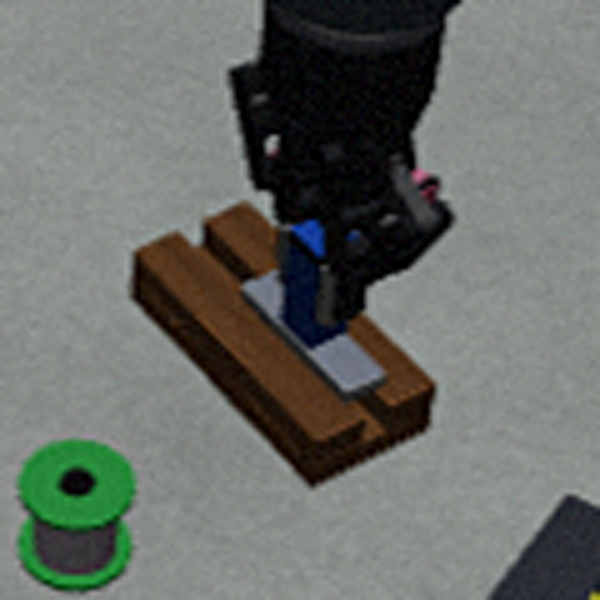

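The bar's top is at z 42.0, so it's seated on the rest. I release gently and retreat straight up.

```bash
python3 -m handwheel '[{"claw":40,"x":0,"y":0,"z":0,"ax":0,"ay":0,"az":0},{"claw":80,"x":0,"y":0,"z":0,"ax":0,"ay":0,"az":0},{"claw":100,"x":0,"y":0,"z":0,"ax":0,"ay":0,"az":0},{"claw":100,"x":0,"y":0,"z":0,"ax":0,"ay":0,"az":0},{"claw":100,"x":0,"y":-10,"z":0,"ax":0,"ay":0,"az":0},{"claw":100,"x":0,"y":-30,"z":0,"ax":0,"ay":0,"az":0},{"claw":100,"x":0,"y":-40,"z":0,"ax":0,"ay":0,"az":0},{"claw":100,"x":0,"y":-40,"z":0,"ax":0,"ay":0,"az":0}]' 30; python3 -m handwheel '[{"claw":100,"x":0,"y":-10,"z":30,"ax":0,"ay":0,"az":0},{"claw":100,"x":0,"y":0,"z":30,"ax":0,"ay":0,"az":0},{"claw":100,"x":0,"y":0,"z":0,"ax":0,"ay":0,"az":0},{"claw":100,"x":0,"y":0,"z":0,"ax":0,"ay":0,"az":0}]'; python3 - <<'E'
from h import *
for n in("scene","wrist"):
    c=eyes.camera(n); cv2.imwrite(f"pics/{n}12.png",c["image"][:,:,::-1])
    w=cloud(c); hsv=cv2.cvtColor(c["image"],cv2.COLOR_RGB2HSV);H,S,V=[hsv[...,i].astype(int) for i in range(3)]
    nr=np.hypot(w[...,0]-586,w[...,1]-157)<88
    m=nr&(S<70)&(V>60)&(abs(w[...,2]-42)<4)
    print("bar",m.sum(),np.median(w[m][:,2]),cv2.minAreaRect(w[m][:,:2].astype(np.float32)))
    m=nr&(H>100)&(H<130)&(S>110)&(w[...,2]>96); print("grip top",w[m].mean(0).round(1))
E
python3 m4.py
```

```text
t: 18.4
position: [607.3, 154.3, 205.0]
orientation: [0.064, -0.063, -0.704, 0.704]
contact_force: [0.5, -0.1, -0.0]
gripper_width: 85.3
t: 18.9
position: [598.5, 94.8, 223.3]
orientation: [-0.059, 0.067, 0.706, -0.703]
contact_force: [0.3, 0.0, -0.9]
gripper_width: 85.3
bar 158 41.98586248003124 ((608.919189453125, 153.22946166992188), (23.567047119140625, 83.85023498535156), 81.20243835449219)
grip top [613.6 113.2 304. ]
bar 1437 41.98083031675263 ((608.432861328125, 154.99591064453125), (24.62387466430664, 84.09808349609375), 79.24209594726562)
grip top [577.3 104.2 236.5]
red 4 [ 625.2 -190.6] 42.3 0.51
green 92 [ 639.5 -178.8] 60.5 0.564
white 15 [ 572.8 -146.6] 66.5 1.806
```

View pics/scene12.png

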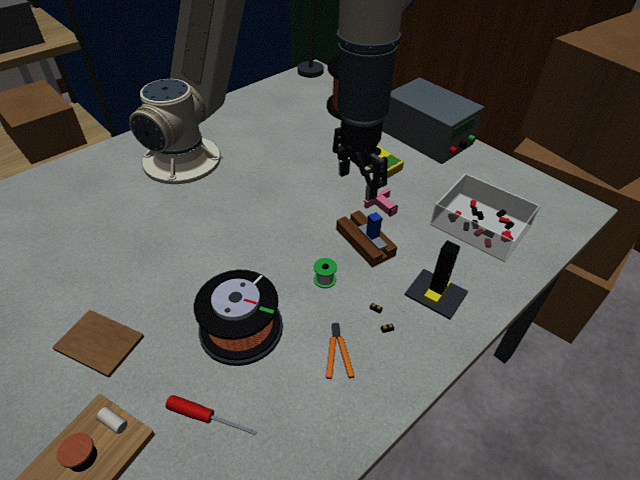

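View pics/wrist12.png

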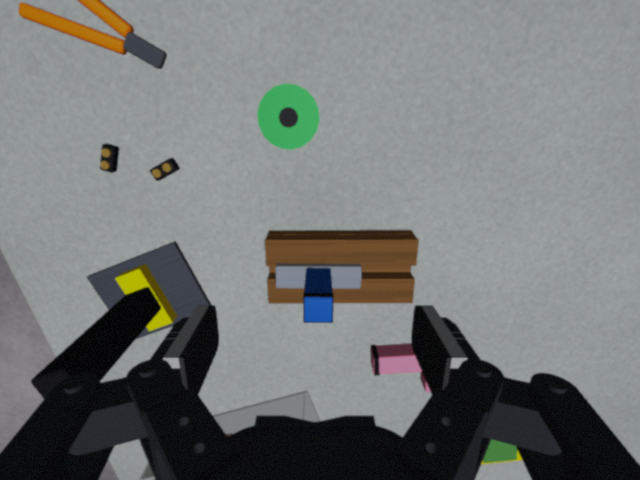

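The scene shows the spanner on its rest, but the pink look-alike at (380,203) looks different from the first picture (373,186). I check that.

```bash
python3 - <<'E'
from h import *
a=cv2.imread("pics/scene0.png")[130:230,330:430]; b=cv2.imread("pics/scene12.png")[130:230,330:430]
d=eyes.camera("top"); cv2.imwrite("pics/top12.png",d["image"][:,:,::-1])
t0=cv2.imread("pics/top0.png")[240:340,130:260]; t1=cv2.imread("pics/top12.png")[240:340,130:260]
z=lambda x:cv2.resize(x,(390,290),interpolation=2)
cv2.imwrite("pics/cmp.png",np.vstack([np.hstack([z(a),z(b)]),np.hstack([z(t0),z(t1)])]))
def pk(c):
    w=cloud(c);hsv=cv2.cvtColor(c["image"],cv2.COLOR_RGB2HSV);H,S,V=[hsv[...,i].astype(int) for i in range(3)]
    m=(H>155)&(H<176)&(S>50)&(np.hypot(w[...,0]-485,w[...,1]-280)<120); return m.sum(),w[m].mean(0).round(1),np.percentile(w[m],[2,98],axis=0).round(0).tolist()
for n in("top","scene"):
    print(n,pk(dict(np.load(f"c_{n}.npz"))),pk(eyes.camera(n)))
E
```

```text
top (np.int64(341), array([478. , 285.1,  44.8]), [[466.0, 252.0, 17.0], [491.0, 329.0, 83.0]]) (np.int64(21), array([542.6, 257.4, 100.1]), [[476.0, 162.0, 15.0], [560.0, 276.0, 564.0]])
scene (np.int64(392), array([483.6, 287.1,  39.7]), [[467.0, 251.0, 3.0], [494.0, 332.0, 81.0]]) (np.int64(392), array([528.4, 284.2,  17.7]), [[498.0, 249.0, 2.0], [567.0, 328.0, 27.0]])
```

View pics/cmp.png

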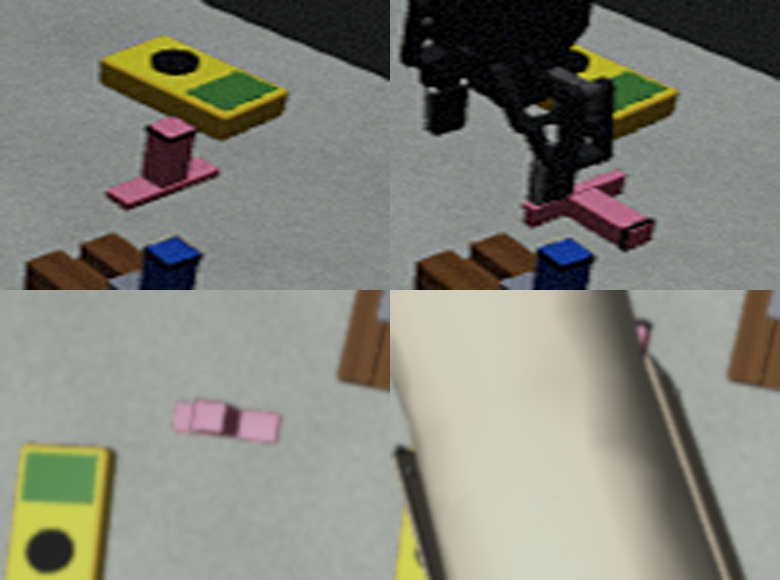

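The pink look-alike has fallen over. It stood upright at t≈0.5, was already lying at t=2.75 (before the grasp), and my arm was never near it. I check whether it was already tipping on its own before the arm moved, and how close the arm came.

```bash
python3 - <<'E'
from h import *
def px(im):
    hsv=cv2.cvtColor(im,cv2.COLOR_RGB2HSV);H,S,V=[hsv[...,i].astype(int) for i in range(3)]
    return (H>155)&(H<176)&(S>50)
for n,b in(("scene",(slice(160,215),slice(345,410))),("top",(slice(265,305),slice(180,235)))):
    i0=cv2.imread(f"pics/{n}0.png")[:,:,::-1].copy(); i1=np.load(f"c_{n}.npz")["image"]
    for i in(i0,i1):
        m=px(i)[b]; v,u=np.where(m); print(n,len(u),u.mean().round(2),v.mean().round(2),u.max(),v.max(),u.min(),v.min())
c=dict(np.load("c_w1.npz")); E=c["extrinsics"]; print("cam pos w1",(-E[:3,:3].T@E[:3,3]).round(0))
w=cloud(c); m=px(c["image"])&(np.hypot(w[...,0]-510,w[...,1]-280)<110); print("pink at w1",w[m].mean(0).round(1),np.percentile(w[m],[2,98],axis=0).round(0).tolist())
c=eyes.camera("wrist"); w=cloud(c); m=px(c["image"])&(np.hypot(w[...,0]-510,w[...,1]-280)<110); print("pink now",w[m].mean(0).round(1),np.percentile(w[m],[2,98],axis=0).round(0).tolist())
E
```

```text
scene 396 26.7 26.94 40 41 12 10
scene 396 26.71 26.94 40 41 12 10
top 340 24.92 19.82 42 26 8 13
top 341 24.9 19.83 42 26 8 13
cam pos w1 [598.  84. 311.]
pink at w1 [532.4 272.4  23.7] [[490.0, 249.0, 5.0], [568.0, 296.0, 26.0]]
pink now [539.4 284.9  20.2] [[510.0, 273.0, 5.0], [567.0, 325.0, 26.0]]
```

The pink one isn't one of the named things, and it stands on just two pin tips in line. It didn't tip in the first 0.7 s. It fell during my first move, while the gripper stayed at z ≥ 190 mm and well over 100 mm from it, with no contact force. I won't handle it, because standing it back on two pins would be risky and I was told to leave the other things. Last check of the ring and rest, then I hand in.

```bash
python3 - <<'E'
from h import *
c=eyes.camera("scene")
z=lambda x:cv2.resize(x,(400,300),interpolation=2)
cv2.imwrite("pics/fin.png",np.hstack([z(c["image"][250:340,180:300]),z(c["image"][200:275,320:420])])[:,:,::-1])
for q in["solder","cutters","driver","meter","clip0"]:
    a=finder.look_for("scene",q); print(q,[(np.round(r["centre"]).tolist(),round(r["confidence"],2)) for r in a[:2]])
i0=cv2.imread("pics/scene0.png")[:,:,::-1]; d=np.abs(c["image"].astype(int)-i0).max(-1)
for nm,b in (("solder",(255,290,305,345)),("clips",(298,336,365,400)),("cutters",(318,382,320,360)),("driver",(392,438,160,262)),("meter",(140,180,385,405))):
    print(nm,"changed px",(d[b[0]:b[1],b[2]:b[3]]>60).sum())
s=sensors.state(); print(s["t"],s["contact_force"],np.abs(s["joint_vel"]).max())
E
```

```text
solder [([613.0, 1.0, 50.0], 0.55)]
cutters [([767.0, -108.0, 14.0], 0.8)]
driver [([688.0, -377.0, 24.0], 0.66)]
meter [([436.0, 423.0, 29.0], 0.91)]
clip0 []
solder changed px 0
clips changed px 0
cutters changed px 0
driver changed px 0
meter changed px 37
19.55 [-0.72734669  0.25831294 -0.0102807 ] 0.0027966247961069566
```

View pics/fin.png

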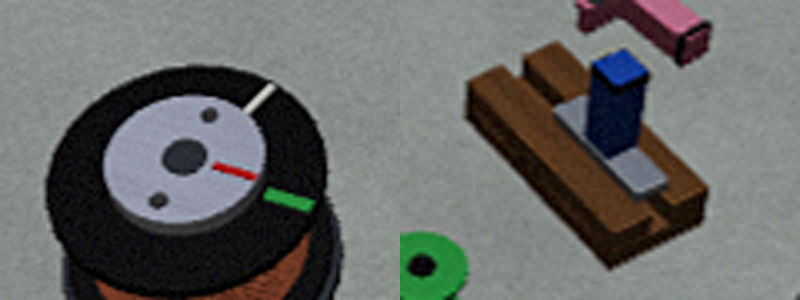

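The crop shows the red line (235,171) in line with the green line (290,200). The spanner is upright on its rest with its bar over the groove.

```bash
python3 -c "
from rig import bot
print(bot.job_done())"
```

```text
the job is handed in; nothing more can be done
None
```

The reel is locked and the blue spanner is back on its wooden rest, but the pink look-alike spanner fell over during the job. I handed in at about 19.6 s.

- **Locking:** Both pins went in fully without force. The ring turned at its 0.25 N m friction, then the torque rose to 2.2 N m at the stop. Afterwards the red line read 0.51 rad, against about 0.50 expected. The automatic reading of the green line was noisier, at 0.53–0.56 rad, but in the picture the two lines meet.
- **Spanner:** It stands upright with its crossbar on the rest (top at 42.0 mm, seated) and its bar over the groove. It is about 2 mm along the groove from where it started, and the gripper is clear of it.
- **Other things:** The solder, cutters, driver and clips show no change in the picture. The meter is partly hidden by the gripper; what could be seen of it changed only slightly, probably because of the gripper.
- **Pink look-alike:** It was upright at about 0.5 s and already lying down at 2.75 s, before I grasped anything. The gripper stayed at 190 mm or higher and well over 100 mm away, with no contact felt. It stood on two pin tips, so it probably tipped by itself, but I could not confirm why. Between 2.75 s and the end its measured position differed by several millimetres, though each view showed different parts of it. I left it where it fell.

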